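# Clear the cradle, put the handpiece on charge and switch the guarded selector to green

### The arm

A 6-joint arm with a two-finger parallel gripper is mounted at the origin on the work surface. World frame = base frame: x ahead of the robot, y to its left, z up, the work surface at z = 0. Lengths are in mm, angles in rad, forces in N, time in s.
With the tool pointing down it reaches from about 400 to 825 mm from the base axis. Payload 7 kg.
Tool frame: the origin (TCP) lies at the very end of the fingers, on their centre line; the grasp point (between the pads) lies 19 mm behind it; y points along the fingers, z is the direction in which the jaws open and shut, and the axes are right-handed (so a half turn about y gives the same grasp; the last joint's range is limited). The gripper opens to 85 mm and grips with 20 to 120 N. Pads are 22 mm wide; open, the fingers measure 114 mm over their backs; the gripper's body (76 mm by 85 mm) begins 54 mm behind the grasp point. The pads swing forward as they close: fully open they stand 13 mm farther back than shut.
Start: joints at [1.527, 0.359, 0.012, 0, -1.224, -0.288], TCP at [219.886, 638.158, 204.502] pointing down, gripper open.
Joint ranges: [-3.07, 3.07], [-1.43, 2.12], [-1.02, 1.25], [-3.03, 1.67], [-3.05, -0], [-3.03, 3.03]. Speed limits (rad/s): [2.39, 2.39, 3.01, 3.14, 3.14, 3.14].

### API

Orientations are given as a unit quaternion [x, y, z, w].
In Python, from bench import * gives the robot as it stands.
- The arm moves only by the shell command python3 -m pendant 'ROWS' [FORCE]. ROWS is text: rows parted by semicolons, each of 7 numbers parted by spaces: the opening, from -1 (shut) to 1 (fully open), then the shift along the tool's x, y, z in cm, then the turn, a rotation vector about the tool's x, y, z in rad. In form: hand tx ty tz wx wy wz; .... A call has 1 to 5 rows; each row shifts and turns the commanded pose from where the row before left it, along the tool's axes as they then stand; what a row does not reach is not made up. A row lasts 1/8 s, in which the tool goes at most 62.5 mm and 10.7 degrees, less where a joint would pass 70% of its speed; a pose out of reach is approached as far as the arm can. A call with a gripper value outside its range is refused whole. The fingers move at their own pace and stop on an object; FORCE is the grip in N (left out, the last holds). Time passes only in rows, so rows that do not move let the fingers close. It gives the time, the measured TCP pose, the force and the opening at its end, in the units of the state.
- sense(): the state, without advancing time (a new reading comes with each control period).
- camera(name): name is "side" or "top" or "wrist"; returns a dict with "pixels" (420x560x3 uint8, red, green, blue), "range_z" (420x560 float32, mm along the optical axis (not along the pixel's ray), 0 where there is no reading), "intrinsics" (3x3 intrinsics, pixels), "k1" (the pictures are not rectified: a ray, as slopes to the right and down, at radius r is drawn at 1 + k1 r^2 times it, then the intrinsics apply), "rvec" (rotation vector, rad) and "tvec" (3), from world to camera coordinates, as OpenCV has them; the wrist camera has in their place "mount" (4x4, takes a point from camera to tool coordinates, whose origin is the TCP and whose axes are the tool frame's). Camera axes: x right, y down, z forward; pixel columns grow to the right and rows downward; lengths in mm; the calibration is good to about 2 mm. A picture is of the moment at which its call begins: read the wrist's pose just before it.
- sign_off(): hands the job in, once; it reports no verdict.
The state is a dict: "t": time; "joint_pos": joint angles; "qd": joint speeds; "tau": joint torques, N m; "eef_pos": TCP position; "tcp_rot": TCP orientation; "force": force on the tool from outside, world axes, zero at the start; "ft_torque": the same for the moment, N m; "width": finger opening in mm.
Only numpy, scipy, OpenCV 4.12 (cv2) and the standard library are available. Lean on these libraries where they do the work, as an engineer would, in place of code of your own. Each camera call takes 0.05 s, during which the arm holds its last target.

### The job

The brass bur stand is in the way in the charging cradle: stand it upright on the round green mat, then lay the blue handpiece flat in both forks of the cradle, centred, its steel nose at the blue-striped end, and let go. Only then push the charger's black selector in, turn it clockwise past yellow until its pointer is at the green dot, and let it spring back out. Never turn it on to red, and leave the other things on the bench where they stand.

Things in the scene. Friction and masses are not known exactly. Their poses are not given: they have to be found in the camera images.
- handpiece_mid (a point): Centre (half-way up) of the loose blue handpiece, a bar of 26 x 26 mm rounded-square section lying flat on the bench. x runs along the bar to its steel nose, z up. The bar reaches 74 mm behind this point (white tail cap) and 50 mm before it (black band), then a tapered nose to 80 mm. About 0.16 kg, balanced within 15 mm of here. Grip it here, across the flats.
- handpiece_nose (a point): Tip of the handpiece's steel nose, on its axis, 80 mm from the centre.
- cradle_seat (a point): Where the handpiece's centre lies once seated in the fixed white charging cradle, 43 mm above the bench, midway between the two grey forks. x runs along the cradle's slot to the blue stripe (nose end), away from the copper block (tail end); z up. Between the forks an 88 mm long space is free down to the base plate, 12 mm above the bench.
- cradle: The cradle; origin under the seat, same axes. Base plate 170 x 80 x 12 mm. Forks 12 mm thick at x = -50 and +50 mm, 60 mm wide: open-topped slots 33 mm wide, floor 30 mm above the bench, upright sides to 48 mm, then sloped lead-ins to 61 mm. Copper block at x = -83 to -69 mm, top 29 mm above the bench, under the seated handpiece.
- console: The fixed charger console, a white box 130 mm (x) x 170 mm (y) x 60 mm high; origin at the centre of its underside, x away from the robot at yaw 0. On its deck: the selector knob, its vertical axis at (-10, -35) mm in this frame, on a dark panel with dots at 46 mm radius round the knob; and a small loose pot on the +y half.
- selector_grip (a point): Point on the knob's vertical axis, 95 mm above the bench when out. The knob is a black disc, 32 mm radius, its top 78 mm above the bench, with a grip bar on it 58 mm long, 14 mm thick, up to 110 mm above the bench. x axis along the bar; the white pointer is on the bar's -x half; z up.
- selector (a joint): Selector angle, rad, growing clockwise from above. 0 to 0.47: standby (small white dots), turns freely. Yellow dot 0.95, green 1.40, red 1.85. Guards stop it at 0.47 and between dots; it passes only while pushed in over 5 mm. At each dot, within 0.05 rad, it springs out when let go; between dots it stays down. Friction 0.03 N m.
- selector_press (a joint): How far the selector knob is pushed in (straight down), in m: 0 fully out, 0.008 at its stop. The return spring takes about 5 N to start and 8 N at the stop.
- jar: Loose bystander: amber glass jar with a white cap, 52 mm in diameter, 75 mm high, between cradle and console; origin at its underside.
- vial: Loose bystander: glass jar with a blue cap, 38 mm in diameter, 70 mm high, behind the cradle; origin at its underside.
- deck_pot: Loose bystander: clear pot, 34 mm in diameter, 34 mm high, on the console's deck; origin at its underside.
- bur_stand_mid (a point): Centre, half-way up, of the loose brass bur stand, an upright solid round block 32 mm in diameter and 40 mm high (chamfered to 24 mm above 32 mm), 0.1 kg. It starts standing on the cradle's base plate (12 mm above the bench) between the forks, within 9 mm of the seat in x and y. Grip it across the cradle, between the forks. z is its axis.
- bur_stand: The same bur stand; origin at its underside.
- mat_top (a point): Centre of the top of the fixed round green mat, 90 mm in diameter, 3 mm thick, lying on the bench.
- wax_pot: Loose bystander: red pot, 32 mm in diameter, 28 mm high, standing on one side of the handpiece; origin at its underside.
- spatula: Loose bystander: a spatula, 160 mm long, lying on the bench near the robot.
- cast: Loose bystander: stone dental cast, 60 x 55 x 28 mm; origin at its underside.
- bowl: Loose bystander: green mixing bowl, 72 mm in diameter, 40 mm high; origin at its underside.
- handpiece: The same handpiece; origin 13 mm below its centre, axes as for the centre.
Mind the look-alikes: they are no part of the job. What is shaped like the console but orange is not meant. There is more than one size of the bur_stand; the job needs the smallest.

How it is judged:
By the outcome, as a careful person would: the job done as asked, in the order asked, and still so for the second after the job is handed in, with the robot touching nothing.
It also fails if it takes over 72 s, if anything falls off the work surface, if the arm or the gripper's body presses on something with over 40 N, if the wrist force passes 120 N, or if a joint passes its speed limit or range.

## Working session

There is one attempt and no reset: what is moved stays moved. The work goes in short steps, Python scripts to look and compute and a shell command to move; the robot and the scene stay as the last step left them, time stands still between calls to the robot, and variables do not carry over. Pictures are saved under pics/ and viewed, and the job is handed in when it is done.

```bash
ls; mkdir -p pics
python3 - <<'E'
from bench import *
import cv2, pickle
s=sense(); print(s)
for n in ["side","top","wrist"]:
    c=camera(n); pickle.dump((s,c),open(f"{n}0.pkl","wb"))
    cv2.imwrite(f"pics/{n}0.png",c["pixels"][:,:,::-1])
    print(n,{k:v for k,v in c.items() if k not in("pixels","range_z")})
E
```

```text
pics
{'t': 0.0, 'joint_pos': array([ 1.52708874e+00,  3.59402540e-01,  1.10811592e-02, -3.76783190e-04,
       -1.22409751e+00, -2.88122447e-01]), 'qd': array([ 8.46801824e-04,  2.01090229e-04, -1.32752407e-03,  7.16096770e-04,
        4.47151766e-04,  8.32014188e-05]), 'tau': array([-1.88238075e-03, -5.83321238e+01,  2.93407434e+01,  6.93653136e+00,
       -6.03114779e-03, -8.67485198e-06]), 'eef_pos': array([219.73087362, 637.68548216, 203.55849911]), 'tcp_rot': array([-0.11677243, -0.69680415,  0.69797346,  0.1168812 ]), 'force': array([-0.10586436,  0.42095306,  0.34619534]), 'ft_torque': array([ 0.00359178, -0.06176602, -0.0530115 ]), 'width': 85.55303930393929}
side {'intrinsics': array([[546.24014949,   0.        , 281.7362052 ],
       [  0.        , 546.24014949, 210.80347879],
       [  0.        ,   0.        ,   1.        ]]), 'k1': -0.03545770754527841, 'rvec': array([ 2.28621214, -0.77029639,  0.29441797]), 'tvec': array([-388.23581752,  278.96275618, 1309.56455424])}
top {'intrinsics': array([[445.87961926,   0.        , 276.29412689],
       [  0.        , 445.87961926, 214.16270085],
       [  0.        ,   0.        ,   1.        ]]), 'k1': 0.011180216852984485, 'rvec': array([ 2.2210759 , -2.16971101,  0.05847914]), 'tvec': array([  -3.49948117,  485.83804112, 1340.54416757])}
wrist {'intrinsics': array([[367.32267137,   0.        , 279.01268982],
       [  0.        , 367.32267137, 210.43898411],
       [  0.        ,   0.        ,   1.        ]]), 'k1': 0.0077960077775746355, 'mount': array([[ 1.08545429e-03,  9.60844006e-01,  2.77087746e-01,
        -7.09826902e+01],
       [-6.00207001e-04, -2.77087233e-01,  9.60844579e-01,
        -1.70742568e+02],
       [ 9.99999231e-01, -1.20926287e-03,  2.75939773e-04,
        -3.87348333e-01],
       [ 0.00000000e+00,  0.00000000e+00,  0.00000000e+00,
         1.00000000e+00]])}
```

View pics/top0.png

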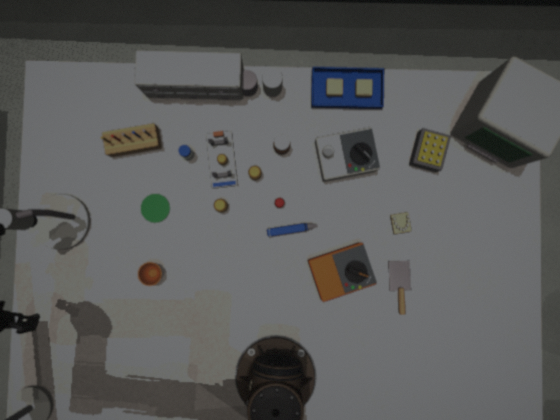

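View pics/side0.png

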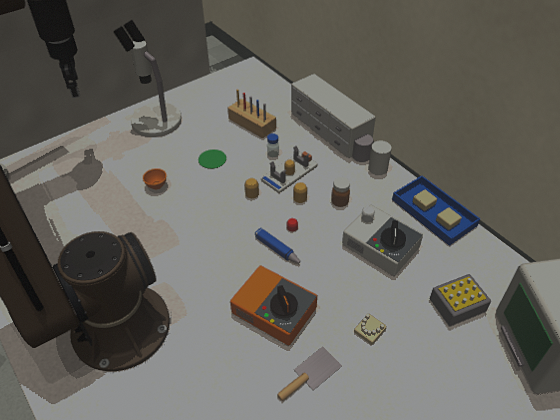

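View pics/wrist0.png

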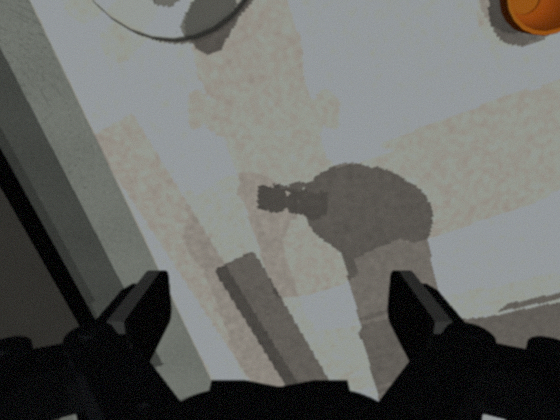

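The top view shows the cradle at (222,160) with its bur stand at (222,159). The handpiece is at (290,229) with its nose pointing right, the mat at (155,208), the white console at (348,154) and the orange decoy at (342,272). I'll measure these next.

```bash
cat > h.py <<'E'
import numpy as np, cv2, pickle
from scipy.spatial.transform import Rotation as R
def pose(c,s=None):
    "camera->world R,t"
    if "mount" in c:
        Rt=R.from_quat(s["tcp_rot"]).as_matrix(); M=np.array(c["mount"])
        return Rt@M[:3,:3], Rt@M[:3,3]+s["eef_pos"]
    Rw=cv2.Rodrigues(np.array(c["rvec"]))[0]; return Rw.T, -Rw.T@np.array(c["tvec"]).ravel()
def rays(c,uv):
    K=c["intrinsics"]; uv=np.asarray(uv,float).reshape(-1,1,2)
    d=np.array([c["k1"],0,0,0,0.])
    n=cv2.undistortPoints(uv,K,d).reshape(-1,2)
    return np.c_[n,np.ones(len(n))]
def cloud(c,s=None):
    Rc,t=pose(c,s); v,u=np.mgrid[:420,:560]
    r=rays(c,np.c_[u.ravel(),v.ravel()])
    return ((r*c["range_z"].reshape(-1,1))@Rc.T+t).reshape(420,560,3)
def onplane(c,uv,z,s=None):
    Rc,t=pose(c,s); d=rays(c,uv)@Rc.T
    return t+d*((z-t[2])/d[:,2])[:,None]
def proj(c,P,s=None):
    Rc,t=pose(c,s); p=(np.atleast_2d(P)-t)@Rc
    n=p[:,:2]/p[:,2:]; r2=(n**2).sum(1,keepdims=True); n=n*(1+c["k1"]*r2)
    K=c["intrinsics"]; return n*[K[0,0],K[1,1]]+[K[0,2],K[1,2]]
def ortho(c,s,x0,x1,y0,y1,z,sc,fn):
    "ortho rectified view at plane z: image right = -y, up = +x ; sc px/mm"
    W=int((y1-y0)*sc);H=int((x1-x0)*sc)
    v,u=np.mgrid[:H,:W]; P=np.c_[(x1-v.ravel()/sc),(y1-u.ravel()/sc),np.full(v.size,z)]
    m=proj(c,P,s).astype(np.float32).reshape(H,W,2)
    im=cv2.remap(c["pixels"],m[...,0],m[...,1],cv2.INTER_LINEAR)
    cv2.imwrite(fn,np.clip(im[:,:,::-1]*1.8,0,255).astype(np.uint8))
E
python3 - <<'E'
from h import *
s,c=pickle.load(open("top0.pkl","rb"))
P=cloud(c)
for n,uv in dict(cradle=(222,160),stand=(222,159),mat=(155,208),hp=(287,230),nose=(314,226),con=(348,154),knob=(361,153),jar=(282,146),wax=(280,203),vial=(186,152)).items():
    print(n,P[uv[1],uv[0]].round(0), onplane(c,[uv],0).round(0))
ortho(c,s,420,780,-170,320,0,1.6,"pics/topo.png")
E
```

```text
cradle [641. 173.  49.] [[650. 179.   0.]]
stand [644. 173.  48.] [[653. 179.   0.]]
mat [496. 378.   4.] [[497. 380.   0.]]
hp [438. -25.  27.] [[439. -26.   0.]]
nose [ 452. -107.   19.] [[ 453. -108.    0.]]
con [ 666. -200.   57.] [[ 677. -209.    0.]]
knob [ 662. -230.  101.] [[ 681. -249.    0.]]
jar [682.  -4.  76.] [[698.  -5.   0.]]
wax [519.  -2.  27.] [[521.  -3.   0.]]
vial [659. 276.  70.] [[672. 291.   0.]]
```

View pics/topo.png

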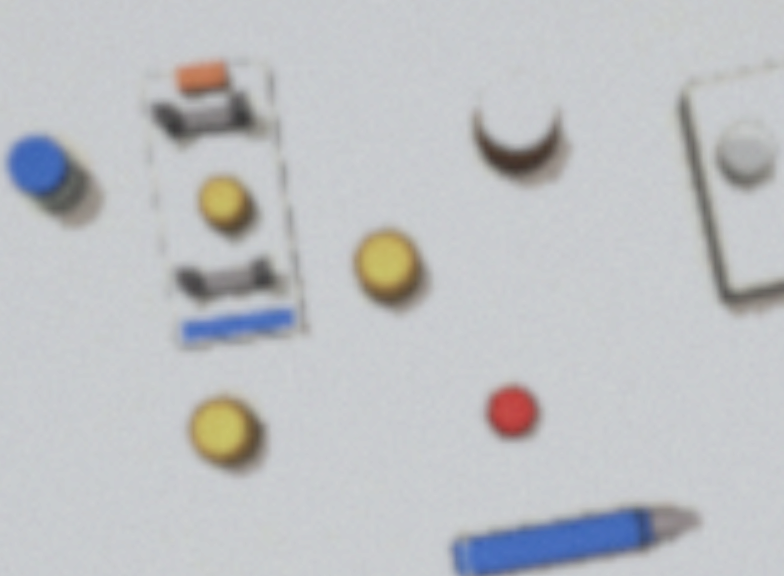

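```bash
cat >> h.py <<'E'
def tq(yaw):
    "tool down, tool z (jaw) at world angle yaw"
    z=np.array([np.cos(yaw),np.sin(yaw),0]); y=np.array([0,0,-1.]); x=np.cross(y,z)
    return np.c_[x,y,z]
def go(s,P=None,yaw=None):
    "print tool-frame shift cm and rotvec to reach"
    Rt=R.from_quat(s["tcp_rot"]).as_matrix()
    if P is not None:
        d=np.array(P)-s["eef_pos"]; print("shift cm",(Rt.T@d/10).round(2),"dist mm",np.linalg.norm(d).round(1))
    if yaw is not None:
        rv=R.from_matrix(Rt.T@tq(yaw)).as_rotvec(); print("turn",rv.round(3),"then-shift-in-new-frame" , (tq(yaw).T@d/10).round(2) if P is not None else "")
    print("now",s["eef_pos"].round(1),"jaw yaw",np.arctan2(Rt[1,2],Rt[0,2]).round(3),"tooly",Rt[:,1].round(3),"w",round(s["width"],1),"t",round(s["t"],2),"F",s["force"].round(1),"q6",s["joint_pos"][5].round(2))
E
python3 - <<'E'
from h import *
s,c=pickle.load(open("top0.pkl","rb"))
go(s)
P=cloud(c); I=c["pixels"].astype(int); hsv=cv2.cvtColor(c["pixels"],cv2.COLOR_RGB2HSV)
X,Y,Z=P[...,0],P[...,1],P[...,2]
blue=(hsv[...,0]>100)&(hsv[...,0]<125)&(hsv[...,1]>120)
m=blue&(X>400)&(X<480)&(Y>-110)&(Y<50); 
def pca(m):
    p=P[m][:,:2]; mu=np.median(p,0); U=np.linalg.svd(p-p.mean(0))[2][0]
    pr=(p-p.mean(0))@U; return p.mean(0).round(1),U.round(3),np.arctan2(U[1],U[0]),pr.min(),pr.max(),m.sum()
print("hp",pca(m))
m=blue&(X>550)&(X<620)&(Y>100)&(Y<240); print("stripe",pca(m),Z[m].mean())
m=(hsv[...,0]<12)&(hsv[...,1]>80)&(X>650)&(X<760)&(Y>120)&(Y<240); print("copper",pca(m),np.median(Z[m]))
m=(hsv[...,0]>15)&(hsv[...,0]<32)&(hsv[...,1]>100)&(X>500)&(X<700)&(Y>0)&(Y<260)
n,l,st,ce=cv2.connectedComponentsWithStats(m.astype(np.uint8))
for i in range(1,n):
    if st[i,4]>10: print("brass",st[i,4],np.median(P[l==i],0).round(1),"tops",P[l==i][:,2].max().round(1))
m=(hsv[...,0]>50)&(hsv[...,0]<80)&(hsv[...,1]>120)&(X>430)&(X<560)&(Y>320)&(Y<440); print("mat",P[m].mean(0),m.sum())
E
```

```text
now [219.7 637.7 203.6] jaw yaw -1.903 tooly [-0.    -0.002 -1.   ] w 85.6 t 0.0 F [-0.1  0.4  0.3] q6 -0.29
hp (array([439.8, -26.1]), array([-0.203,  0.979]), np.float64(1.7755858796891726), np.float64(-57.93260699641097), np.float64(59.311486709879375), np.int64(259))
stripe (array([575.6, 169.7]), array([ 0.144, -0.99 ]), np.float64(-1.4264410375104384), np.float64(-30.67297693321716), np.float64(30.848236118457088), np.int64(48)) 11.774183122608639
copper (array([725.4, 189.8]), array([-0.239,  0.971]), np.float64(1.8126017156471717), np.float64(-13.069477028856811), np.float64(12.983382466676947), np.int64(44)) 27.224238602085848
brass 67 [644.2 172.9  49.7] tops 59.6
brass 117 [606.8  74.5  50.4] tops 57.9
brass 90 [510.2 174.5  50.5] tops 60.9
mat [497.54681038 379.80200351   2.00913869] 535
```

```bash
python3 -m pendant '0.3 -4.6 -0.3 2.5 0 0 0;0.3 -4.6 -0.3 2.5 0 0 0;0.3 -4.6 -0.3 2.5 0 0 0;0.3 -4.6 -0.3 2.5 0 0 0;0.3 -4.6 -0.3 2.5 0 0 0' 40; python3 -m pendant '0.3 -4.6 -0.3 2.5 0 0 0;0.3 -4.6 -0.3 2.5 0 0 0;0.3 -4.6 -0.3 2.5 0 0 0;0.3 -4.6 -0.3 2.5 0 0 0;0.3 -4.6 0 2.5 0 0 0'
python3 - <<'E'
from h import *
from bench import *
go(sense(),[650,173,240],-1.434)
E
```

```text
t: 0.78
eef_pos: [397.4, 443.6, 219.5]
tcp_rot: [-0.117, -0.697, 0.697, 0.117]
force: [0.7, 0.8, 0.7]
width: 55.5
t: 1.4
eef_pos: [574.3, 250.6, 231.7]
tcp_rot: [0.117, 0.697, -0.697, -0.117]
force: [0.4, -0.4, 0.9]
width: 55.4
shift cm [-9.68 -0.83  4.87] dist mm 108.7
turn [ 0.    -0.468 -0.   ] then-shift-in-new-frame [-6.44 -0.83  8.72]
now [574.3 250.6 231.7] jaw yaw -1.902 tooly [ 0.  0. -1.] w 55.4 t 1.4 F [ 0.4 -0.4  0.9] q6 0.52
```

```bash
python3 -m pendant '0.3 0 0 0 0 -0.156 0;0.3 0 0 0 0 -0.156 0;0.3 0 0 0 0 -0.156 0;0.3 -3.2 -0.4 4.4 0 0 0;0.3 -3.2 -0.4 4.3 0 0 0'; python3 -m pendant '0.3 0 0 0 0 0 0;0.3 0 0 0 0 0 0'
python3 - <<'E'
from h import *
from bench import *
s=sense();c=camera("wrist");pickle.dump((s,c),open("w1.pkl","wb"))
cv2.imwrite("pics/w1.png",np.clip(c["pixels"][:,:,::-1]*1.6,0,255).astype(np.uint8)); go(s)
E
```

```text
t: 2.02
eef_pos: [649.1, 174.1, 239.6]
tcp_rot: [-0.049, 0.705, -0.705, 0.049]
force: [-1.1, 0.4, -0.1]
width: 55.6
t: 2.28
eef_pos: [648.3, 174.2, 238.9]
tcp_rot: [0.048, -0.705, 0.706, -0.047]
force: [0.4, -0.7, 0.7]
width: 55.3
now [648.3 174.2 238.9] jaw yaw -1.436 tooly [-0.001 -0.    -1.   ] w 55.3 t 2.27 F [ 0.4 -0.7  0.7] q6 1.15
```

View pics/w1.png

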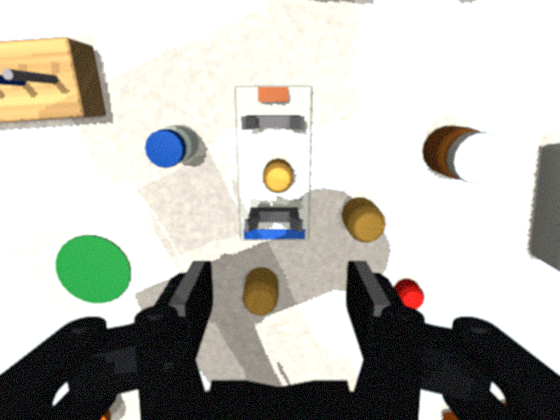

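The wrist view shows the cradle plate spanning roughly (236,87) to (309,240), the stand at (278,175), the vial at (166,148), the mat at (93,268) and the wax pot at (408,293). Next I'll fit the poses.

```bash
cat > fit.py <<'E'
from h import *
def analyse(s,c):
    P=cloud(c,s); hsv=cv2.cvtColor(c["pixels"],cv2.COLOR_RGB2HSV)
    X,Y,Z=P[...,0],P[...,1],P[...,2]; ok=c["range_z"]>0
    H,S=hsv[...,0],hsv[...,1]
    near=ok&(X>530)&(X<760)&(Y>110)&(Y<240)
    m=near&(abs(Z-12)<4); r=cv2.minAreaRect(P[m][:,:2].astype(np.float32)); print("plate rect",r, "Zmed",np.median(Z[m]))
    m=near&(H>100)&(H<125)&(S>120)&(X<610); p=P[m]; print("stripe",p.mean(0).round(1))
    m=near&((H<14)|(H>172))&(S>80)&(X>690); p=P[m]; print("copper",p.mean(0).round(1),m.sum())
    m=near&(H>15)&(H<32)&(S>100)&(X>620)&(X<670); z=Z[m]; t=m&(Z>np.percentile(z,90)-4); print("stand top",P[t].mean(0).round(1), cv2.minEnclosingCircle(P[t][:,:2].astype(np.float32)))
    m=near&(Z>25)&(S<60); 
    for a,b in((660,720),(580,630)):
        q=P[m&(X>a)&(X<b)&(Z>40)&(Z<70)]; r=cv2.minAreaRect(q[:,:2].astype(np.float32)); print("fork",r,len(q),q[:,2].max())
    m=ok&(H>50)&(H<80)&(S>120)&(X>430)&(X<560)&(Y>320)&(Y<440); print("mat",P[m].mean(0).round(1),cv2.minEnclosingCircle(P[m][:,:2].astype(np.float32)))
    return P,hsv
if __name__=="__main__":
    import sys
    s,c=pickle.load(open(sys.argv[1],"rb")); analyse(s,c)
    ortho(c,s,550,750,90,260,12,3,"pics/wo.png")
E
python3 fit.py w1.pkl
```

```text
plate rect ((633.6521606445312, 178.11236572265625), (206.14051818847656, 81.1823959350586), 7.832314968109131) Zmed 13.38073121959485
stripe [577.1 170.8  14.8]
copper [727.4 190.9  30.4] 456
stand top [663.5 177.7 350.4] ((661.19970703125, 175.6502685546875), 57.86314010620117)
fork ((701.7550048828125, 187.4454345703125), (11.924569129943848, 58.67723083496094), 7.7228803634643555) 419 64.07582309178292
fork ((602.7965698242188, 173.5458984375), (12.705367088317871, 57.28432083129883), 7.706033229827881) 388 63.89323641127845
mat [500.3 379.7   4.3] ((499.1674499511719, 379.38824462890625), 44.00969314575195)
```

View pics/wo.png

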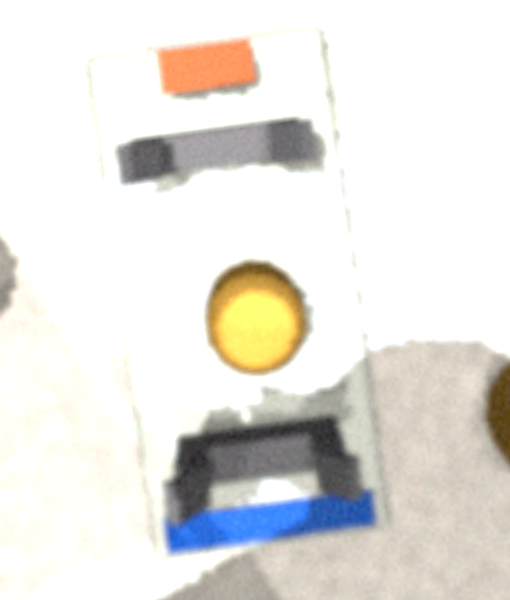

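Run:
```python
from h import *
s,c=pickle.load(open("w1.pkl","rb"))
P=cloud(c,s); hsv=cv2.cvtColor(c["pixels"],cv2.COLOR_RGB2HSV)
X,Y,Z=P[...,0],P[...,1],P[...,2];H,S=hsv[...,0],hsv[...,1]
m=(H>12)&(H<35)&(S>100)&(X>615)&(X<680)&(Y>150)&(Y<210)
t=m&(Z>51)&(Z<58); print(m.sum(),np.histogram(Z[m],range(10,70,4)),P[t].mean(0).round(1),cv2.minEnclosingCircle(P[t][:,:2].astype(np.float32)))
top=P[t].mean(0); 
go(s,[top[0],top[1],150],-1.436)
```

```text
1448 (array([  0,   0,   0,   3,  11,  10,  12,  15,  29, 104, 478,  83,   0,
         0]), array([10, 14, 18, 22, 26, 30, 34, 38, 42, 46, 50, 54, 58, 62, 66])) [648.9 175.1  53.1] ((648.80224609375, 175.13467407226562), 13.303866386413574)
shift cm [-0.08  8.89 -0.08] dist mm 88.9
turn [-0.     0.     0.001] then-shift-in-new-frame [-0.07  8.89 -0.08]
now [648.3 174.2 238.9] jaw yaw -1.436 tooly [-0.001 -0.    -1.   ] w 55.3 t 2.27 F [ 0.4 -0.7  0.7] q6 1.15
```

```bash
python3 -m pendant '0.3 -0.05 4.8 -0.1 0 0 0;0.3 0 4.8 0 0 0 0;0.3 0 4.8 0 0 0 0;0.3 0 4 0 0 0 0;0.3 0 2.4 0 0 0 0' 40; python3 -m pendant '0.3 0 1.2 0 0 0 0;0.3 0 0 0 0 0 0'
python3 - <<'E'
from h import *
from bench import *
s=sense();c=camera("wrist");pickle.dump((s,c),open("w2.pkl","wb"))
cv2.imwrite("pics/w2.png",np.clip(c["pixels"][:,:,::-1]*1.6,0,255).astype(np.uint8)); go(s)
E
```

```text
t: 2.95
eef_pos: [647.1, 176.2, 29.4]
tcp_rot: [0.05, -0.705, 0.706, -0.048]
force: [0.4, 0.6, -0.0]
width: 55.5
t: 3.2
eef_pos: [648.4, 176.0, 19.3]
tcp_rot: [0.049, -0.705, 0.706, -0.048]
force: [0.5, 1.2, 0.7]
width: 55.8
now [648.4 176.   19.3] jaw yaw -1.434 tooly [-0.001 -0.    -1.   ] w 55.8 t 3.2 F [0.5 1.2 0.7] q6 1.15
```

View pics/w2.png

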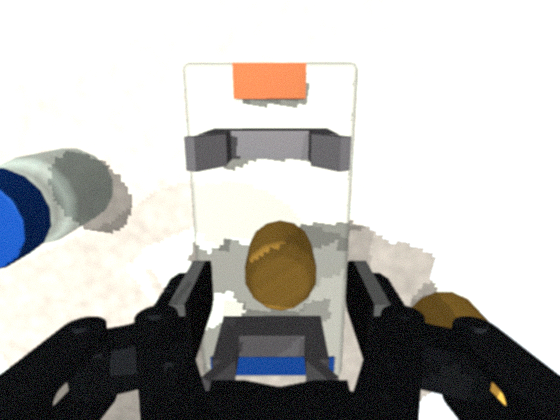

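The stand at (281,265) sits between the pads, and the cradle is straight in view. I'll close now.

```bash
python3 -m pendant '-0.4 0 0 0 0 0 0;-0.4 0 0 0 0 0 0;-0.4 0 0 0 0 0 0' 40; python3 -m pendant '-0.4 0 -1 0 0 0 0;-0.4 0 -3 0 0 0 0;-0.4 0 -4 0 0 0 0;-0.4 0 -4 0 0 0 0'
python3 - <<'E'
from h import *
from bench import *
s=sense();go(s,[500,379.6,140])
E
```

```text
t: 3.62
eef_pos: [649.7, 175.7, 20.7]
tcp_rot: [-0.048, 0.706, -0.705, 0.049]
force: [-1.1, 0.2, 6.0]
width: 25.7
t: 4.12
eef_pos: [648.6, 175.3, 140.8]
tcp_rot: [0.048, -0.705, 0.706, -0.048]
force: [0.4, 0.5, -1.0]
width: 25.9
shift cm [ 11.95   0.09 -22.26] dist mm 252.6
now [648.6 175.3 140.8] jaw yaw -1.435 tooly [-0.001 -0.    -1.   ] w 25.9 t 4.12 F [ 0.4  0.5 -1. ] q6 1.15
```

Run:
```python
from h import *
from bench import *
s=sense();c=camera("wrist");pickle.dump((s,c),open("w3.pkl","wb"))
cv2.imwrite("pics/w3.png",np.clip(c["pixels"][:,:,::-1]*1.6,0,255).astype(np.uint8)); go(s)
c=camera("side");cv2.imwrite("pics/s3.png",cv2.resize(c["pixels"][90:260,180:400,::-1],None,fx=3,fy=3))
```

```text
now [648.6 175.3 140.8] jaw yaw -1.435 tooly [-0.001 -0.    -1.   ] w 25.9 t 4.12 F [ 0.4  0.5 -1. ] q6 1.15
```

View pics/w3.png

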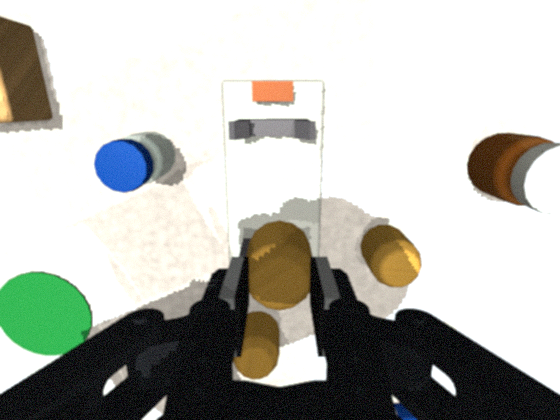

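View pics/s3.png

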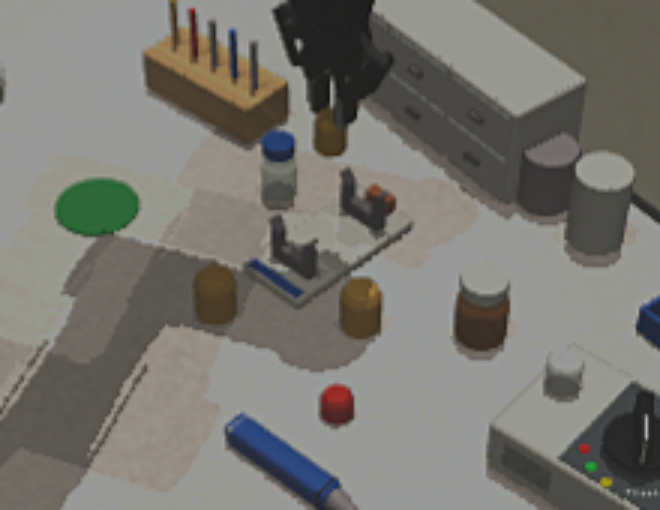

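The stand is in the jaws at (281,265) and upright. But the opening of 25.7 mm is just the commanded value, below the 32 mm diameter, so the grip is on the chamfer. I'll set it back down and regrip lower.

```bash
python3 -m pendant '-0.4 0 4 0 0 0 0;-0.4 0 4 0 0 0 0;-0.4 0 2.7 0 0 0 0;-0.4 0 0.8 0 0 0 0;-0.4 0 0.4 0 0 0 0' 40;  python3 -m pendant '-0.4 0 0 0 0 0 0'
python3 - <<'E'
from h import *
from bench import *
s=sense();go(s,[649,175.3,13])
E
```

```text
t: 4.85
eef_pos: [649.2, 175.5, 20.8]
tcp_rot: [0.048, -0.705, 0.706, -0.048]
force: [-3.0, -0.6, 9.4]
width: 25.6
t: 4.97
eef_pos: [649.6, 175.9, 21.7]
tcp_rot: [-0.048, 0.706, -0.705, 0.049]
force: [1.6, -0.3, -0.9]
width: 25.5
shift cm [0.07 0.87 0.05] dist mm 8.7
now [649.6 175.9  21.7] jaw yaw -1.435 tooly [ 0.002  0.001 -1.   ] w 25.5 t 4.97 F [ 1.6 -0.3 -0.9] q6 1.15
```

```bash
python3 -m pendant '0.2 0 0 0 0 0 0;0.2 0 0 0 0 0 0;0.2 0 0.4 0 0 0 0;0.2 0 0.3 0 0 0 0;0.2 0 0 0 0 0 0' 40;  python3 -m pendant '-0.5 0 0 0 0 0 0;-0.5 0 0 0 0 0 0;-0.5 0 0 0 0 0 0'
python3 - <<'E'
from h import *
from bench import *
s=sense();go(s,[649,175.3,13])
c=camera("wrist");pickle.dump((s,c),open("w4.pkl","wb"))
cv2.imwrite("pics/w4.png",np.clip(c["pixels"][:,:,::-1]*1.6,0,255).astype(np.uint8))
E
```

```text
t: 5.6
eef_pos: [648.6, 175.3, 12.9]
tcp_rot: [0.048, -0.705, 0.706, -0.048]
force: [0.4, -0.1, 0.7]
width: 51.3
t: 5.98
eef_pos: [649.1, 175.6, 13.8]
tcp_rot: [-0.048, 0.706, -0.705, 0.048]
force: [-1.2, 0.2, 2.1]
width: 28.2
shift cm [0.01 0.08 0.02] dist mm 0.9
now [649.1 175.6  13.8] jaw yaw -1.435 tooly [ 0.  0. -1.] w 28.2 t 5.97 F [-1.2  0.2  2.1] q6 1.15
```

View pics/w4.png

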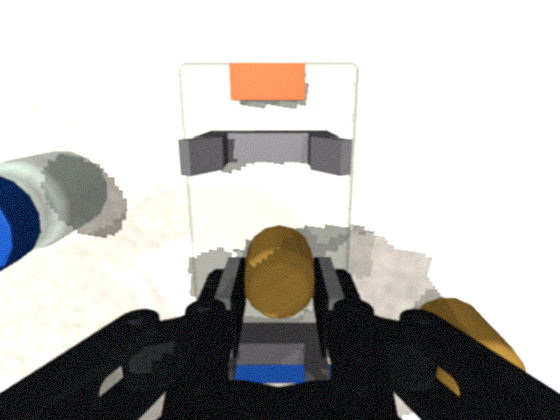

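```bash
python3 -m pendant '-0.7 0 0 0 0 0 0;-0.7 0 0 0 0 0 0' 60;python3 -m pendant '-0.7 0 -0.3 0 0 0 0;-0.7 0 -2 0 0 0 0;-0.7 0 -4 0 0 0 0;-0.7 0 -4 0 0 0 0;-0.7 0 0 0 0 0 0' 60
python3 - <<'E'
from h import *
from bench import *
s=sense();go(s,[500,379.6,120])
c=camera("wrist");pickle.dump((s,c),open("w5.pkl","wb"))
cv2.imwrite("pics/w5.png",np.clip(c["pixels"][:,:,::-1]*1.6,0,255).astype(np.uint8))
P=cloud(c,s);print(P[255:320:6,281].round(0).tolist())
E
```

```text
t: 6.28
eef_pos: [649.1, 175.6, 14.0]
tcp_rot: [-0.048, 0.706, -0.705, 0.048]
force: [-1.3, -0.2, 5.5]
width: 27.5
t: 6.9
eef_pos: [651.0, 176.4, 120.2]
tcp_rot: [-0.046, 0.706, -0.705, 0.05]
force: [0.1, 1.0, -1.0]
width: 27.7
shift cm [ 1.219e+01 -1.000e-02 -2.218e+01] dist mm 253.1
now [651.  176.4 120.2] jaw yaw -1.434 tooly [ 0.006  0.003 -1.   ] w 27.7 t 6.9 F [ 0.1  1.  -1. ] q6 1.15
[[664.0, 177.0, 156.0], [662.0, 177.0, 157.0], [661.0, 177.0, 160.0], [658.0, 177.0, 160.0], [656.0, 176.0, 161.0], [653.0, 176.0, 159.0], [651.0, 176.0, 159.0], [648.0, 175.0, 160.0], [645.0, 175.0, 160.0], [644.0, 175.0, 161.0], [640.0, 174.0, 159.0]]
```

View pics/w5.png

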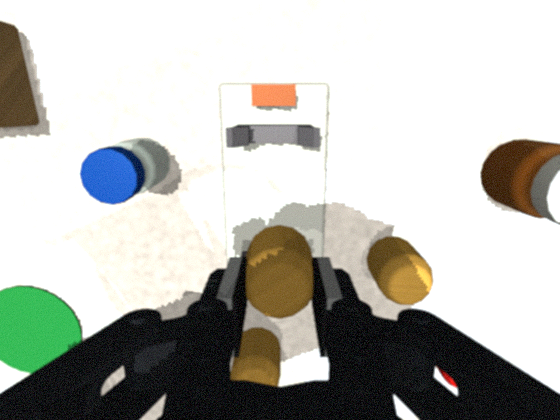

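The stand is firmly held with a stable 27.6 mm opening, and its top face is level at (281,290). Next it goes to the mat.

```bash
python3 -m pendant '-0.7 2.0 0 -3.7 0 0 0;-0.7 2.0 0 -3.7 0 0 0;-0.7 2.0 0 -3.7 0 0 0;-0.7 2.0 0 -3.7 0 0 0;-0.7 2.0 0 -3.7 0 0 0' 60;python3 -m pendant '-0.7 2.1 0 -3.7 0 0 0;-0.7 0 3 0 0 0 0;-0.7 0 3 0 0 0 0;-0.7 0 3 0 0 0 0;-0.7 0 0 0 0 0 0' 60
python3 - <<'E'
from h import *
from bench import *
s=sense();go(s,[499.5,379.6,6])
E
```

```text
t: 7.58
eef_pos: [523.1, 345.5, 114.7]
tcp_rot: [0.049, -0.705, 0.706, -0.047]
force: [0.4, -0.2, -0.5]
width: 26.8
t: 8.2
eef_pos: [496.9, 376.7, 22.8]
tcp_rot: [0.05, -0.704, 0.707, -0.046]
force: [-0.2, 0.9, -0.6]
width: 27.6
shift cm [-0.31  1.68 -0.26] dist mm 17.2
now [496.9 376.7  22.8] jaw yaw -1.435 tooly [-0.005 -0.006 -1.   ] w 27.6 t 8.2 F [-0.2  0.9 -0.6] q6 0.75
```

```bash
python3 -m pendant '-0.7 -0.3 0.8 -0.25 0 0 0;-0.7 0 0.5 0 0 0 0;-0.7 0 0.2 0 0 0 0;-0.7 0 0 0 0 0 0' 60
python3 - <<'E'
from h import *
from bench import *
s=sense();go(s,[499.5,379.6,6])
E
```

```text
t: 8.7
eef_pos: [501.6, 381.9, 11.8]
tcp_rot: [-0.048, 0.706, -0.705, 0.048]
force: [-0.4, -0.5, -0.1]
width: 27.4
shift cm [0.24 0.58 0.2 ] dist mm 6.6
now [501.6 381.9  11.8] jaw yaw -1.435 tooly [ 0.  0. -1.] w 27.4 t 8.7 F [-0.4 -0.5 -0.1] q6 0.75
```

```bash
python3 -m pendant '-0.7 0.15 0.3 0.1 0 0 0;-0.7 0 0.15 0 0 0 0;-0.7 0 0 0 0 0 0' 60;python3 -m pendant '-0.7 0 0.15 0 0 0 0;-0.7 0 0 0 0 0 0';  python3 - <<'E'
from h import *
from bench import *
s=sense();go(s,[499.5,379.6,6])
c=camera("side");cv2.imwrite("pics/s6.png",cv2.resize(c["pixels"][60:230,130:350,::-1],None,fx=3,fy=3))
E
```

```text
t: 9.07
eef_pos: [500.1, 380.6, 7.0]
tcp_rot: [0.048, -0.705, 0.706, -0.048]
force: [-0.4, 0.2, -1.2]
width: 27.2
t: 9.32
eef_pos: [500.2, 380.7, 5.4]
tcp_rot: [0.048, -0.705, 0.706, -0.048]
force: [-0.1, 0.3, -1.4]
width: 27.2
shift cm [ 0.08 -0.06  0.1 ] dist mm 1.4
now [500.2 380.7   5.4] jaw yaw -1.435 tooly [-0. -0. -1.] w 27.2 t 9.32 F [-0.1  0.3 -1.4] q6 0.75
```

View pics/s6.png

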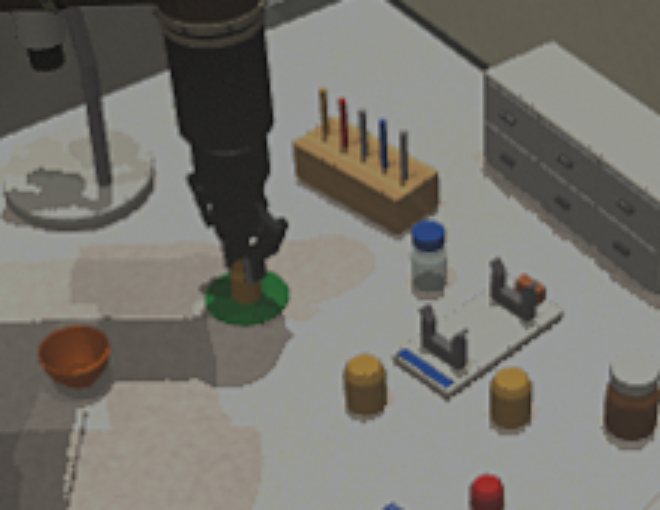

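The stand is over the mat at about (245,290) in the side view, with no contact force yet. I'll ease it down further.

```bash
python3 -m pendant '-0.7 0 0.1 0 0 0 0;-0.7 0 0 0 0 0 0';python3 -m pendant '-0.7 0 0.1 0 0 0 0;-0.7 0 0 0 0 0 0'
```

```text
t: 9.62
eef_pos: [500.3, 380.9, 4.9]
tcp_rot: [-0.048, 0.706, -0.705, 0.048]
force: [-1.1, -0.7, 3.7]
width: 27.3
t: 9.88
eef_pos: [500.5, 380.9, 4.9]
tcp_rot: [-0.048, 0.706, -0.705, 0.049]
force: [-3.1, -2.1, 10.7]
width: 27.2
```

Contact. Release and retreat upward.

```bash
python3 -m pendant '0.1 0 -0.1 0 0 0 0;0.1 0 0 0 0 0 0;0.1 0 0 0 0 0 0;0.1 0 -2 0 0 0 0;0.1 0 -5 0 0 0 0';python3 -m pendant '0.1 0 -6 0 0 0 0;0.1 0 -6 0 0 0 0;0.1 0 0 0 0 0 0';  python3 - <<'E'
from h import *
from bench import *
s=sense();go(s,[440,-26,220])
c=camera("wrist");pickle.dump((s,c),open("w7.pkl","wb"))
cv2.imwrite("pics/w7.png",np.clip(c["pixels"][:,:,::-1]*1.6,0,255).astype(np.uint8))
E
```

```text
t: 10.5
eef_pos: [498.8, 379.1, 72.4]
tcp_rot: [0.049, -0.704, 0.707, -0.047]
force: [1.0, -0.3, -0.0]
width: 47.1
t: 10.88
eef_pos: [502.4, 382.8, 200.5]
tcp_rot: [-0.046, 0.708, -0.703, 0.051]
force: [0.2, -0.1, -0.4]
width: 47.0
shift cm [11.74 -2.29 39.64] dist mm 414.1
now [502.4 382.8 200.5] jaw yaw -1.434 tooly [ 0.007  0.007 -1.   ] w 47.0 t 10.88 F [ 0.2 -0.1 -0.4] q6 0.75
```

View pics/w7.png

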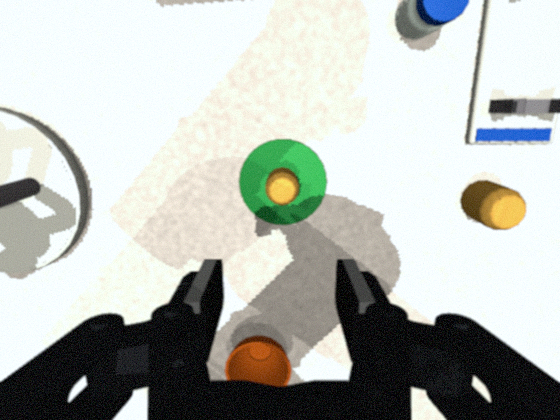

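The stand is upright at the centre of the mat, with its top at (282,187). Next is the handpiece. I'll grip it at jaw yaw -2.937 to keep joint 6 in range.

```bash
python3 -m pendant '0.1 1.7 -0.3 5.6 0 0 0;0.1 1.7 -0.3 5.6 0 0 0;0.1 1.7 -0.3 5.6 0 0 0;0.1 1.7 -0.3 5.6 0 0 0;0.1 1.7 -0.3 5.6 0 0 0';python3 -m pendant '0.1 1.6 -0.3 5.7 0 0 0;0.1 1.6 -0.3 5.7 0 0 0;0.1 0 0 0 0 0.17 0;0.1 0 0 0 0 0.17 0;0.1 0 0 0 0 0.17 0'; python3 -m pendant '0.1 0 0 0 0 0.17 0;0.1 0 0 0 0 0.17 0;0.1 0 0 0 0 0.17 0;0.1 0 0 0 0 0.17 0;0.1 0 0 0 0 0.17 0';python3 -m pendant '0.1 0 0 0 0 0.14 0;0.1 0 0 0 0 0 0;0.1 0 0 0 0 0 0';  python3 - <<'E'
from h import *
from bench import *
s=sense();go(s,[440,-26,200],-2.937)
c=camera("wrist");pickle.dump((s,c),open("w8.pkl","wb"))
cv2.imwrite("pics/w8.png",np.clip(c["pixels"][:,:,::-1]*1.6,0,255).astype(np.uint8))
E
```

```text
t: 11.55
eef_pos: [452.7, 89.8, 208.3]
tcp_rot: [0.049, -0.705, 0.706, -0.048]
force: [0.5, -0.5, 0.9]
width: 47.1
t: 12.18
eef_pos: [437.0, -26.0, 214.2]
tcp_rot: [-0.133, -0.694, 0.695, 0.134]
force: [-0.2, 0.0, 0.5]
width: 46.9
t: 12.8
eef_pos: [437.0, -25.7, 214.1]
tcp_rot: [-0.407, -0.577, 0.578, 0.408]
force: [-0.2, -0.3, -0.3]
width: 47.1
t: 13.18
eef_pos: [437.4, -25.6, 214.9]
tcp_rot: [-0.445, -0.549, 0.55, 0.445]
force: [-0.1, -0.5, -0.4]
width: 46.9
shift cm [-0.09  1.48 -0.24] dist mm 15.1
turn [-0.001  0.005 -0.   ] then-shift-in-new-frame [-0.09  1.49 -0.24]
now [437.4 -25.6 214.9] jaw yaw -2.932 tooly [-0.001 -0.    -1.   ] w 46.9 t 13.18 F [-0.1 -0.5 -0.4] q6 -0.18
```

View pics/w8.png

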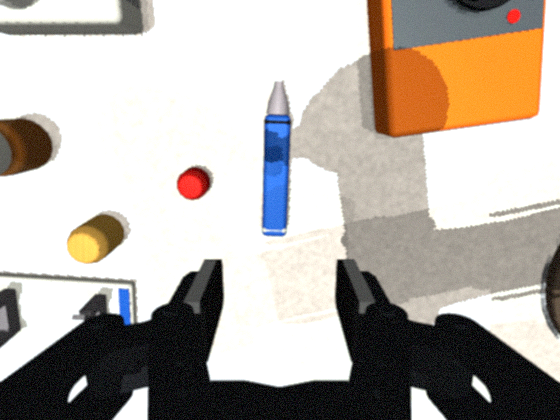

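The handpiece lies vertically in view, from its tail at (275,236) to its nose at (279,82), with the wax pot at (193,184) and the orange decoy well off to the right. Measuring it.

Run:
```python
from h import *
s,c=pickle.load(open("w8.pkl","rb"))
P=cloud(c,s); hsv=cv2.cvtColor(c["pixels"],cv2.COLOR_RGB2HSV);H,S=hsv[...,0],hsv[...,1]
v,u=np.mgrid[:420,:560]
m=(H>100)&(H<128)&(S>120)&(u>240)&(u<310)&(v>100)&(v<245)
print(np.median(P[m][:,2]))
top=m&(P[...,2]>22); q=P[top]
r=cv2.minAreaRect(q[:,:2].astype(np.float32)); print(r)
uv=np.c_[u[m],v[m]]; g=onplane(c,uv,26,s)[:,:2]; print(cv2.minAreaRect(g.astype(np.float32)))
mu=q[:,:2].mean(0);U=np.linalg.svd(q[:,:2]-mu)[2][0]; U*= -np.sign(U[1]); print(mu,U,np.arctan2(U[1],U[0]))
# whole object above bench: nose tip & tail
o=(P[...,2]>5)&(P[...,2]<40)&(u>255)&(u<300)&(v>70)&(v<245); pr=(P[o][:,:2]-mu)@U; print("extent",pr.min(),pr.max())
```

```text
27.074642157553996
((442.29937744140625, -29.88134002685547), (23.945892333984375, 130.36831665039062), 10.25674057006836)
((441.4603576660156, -25.49030303955078), (23.863494873046875, 120.98719787597656), 10.243948936462402)
[442.22070584 -29.7821093 ] [ 0.17555569 -0.9844695 ] -1.3943261278862018
extent -67.63002100715696 86.21425728411077
```

Run:
```python
from h import *
from bench import *
go(sense(),[442.9,-35.5,4],-2.964)
```

```text
shift cm [-1.08 21.1  -0.34] dist mm 211.3
turn [-0.001  0.032 -0.   ] then-shift-in-new-frame [-1.07 21.1  -0.35]
now [437.5 -25.6 215. ] jaw yaw -2.932 tooly [-0.001 -0.    -1.   ] w 47.0 t 13.22 F [-0.6 -0.2 -0.2] q6 -0.18
```

```bash
python3 -m pendant '0.1 -1.1 3 -0.35 0 0.032 0;0.1 0 4.5 0 0 0 0;0.1 0 4.5 0 0 0 0;0.1 0 4 0 0 0 0;0.1 0 2.5 0 0 0 0';python3 -m pendant '0.1 0 1.8 0 0 0 0;0.1 0 0.6 0 0 0 0;0.1 0 0 0 0 0 0';python3 - <<'E'
from h import *
from bench import *
s=sense();go(s,[442.9,-35.5,4],-2.964)
c=camera("wrist");pickle.dump((s,c),open("w9.pkl","wb"))
cv2.imwrite("pics/w9.png",np.clip(c["pixels"][:,:,::-1]*1.6,0,255).astype(np.uint8))
E
```

```text
t: 13.85
eef_pos: [442.5, -35.9, 28.7]
tcp_rot: [-0.454, -0.542, 0.543, 0.454]
force: [1.0, -0.8, 0.2]
width: 46.8
t: 14.22
eef_pos: [443.5, -35.6, 6.5]
tcp_rot: [-0.454, -0.542, 0.542, 0.454]
force: [0.0, 0.1, 0.4]
width: 46.8
shift cm [0.02 0.25 0.05] dist mm 2.6
turn [-0.001 -0.002 -0.   ] then-shift-in-new-frame [0.02 0.25 0.05]
now [443.5 -35.6   6.5] jaw yaw -2.966 tooly [-0. -0. -1.] w 46.8 t 14.22 F [0.  0.1 0.4] q6 -0.19
```

View pics/w9.png

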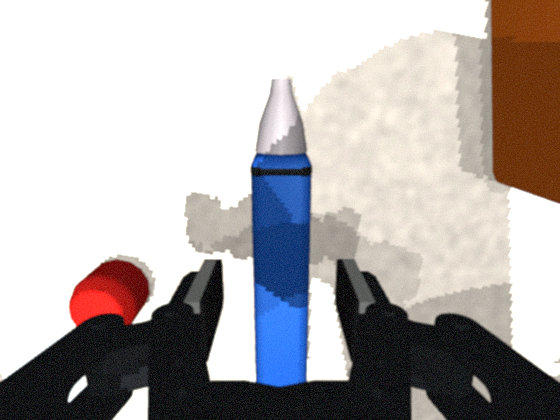

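The bar (253–310 px) is centred between the pads. Lower a little and close.

```bash
python3 -m pendant '0.1 0 0.3 0 0 0 0;-0.8 0 0 0 0 0 0;-0.8 0 0 0 0 0 0;-0.8 0 0 0 0 0 0;-0.8 0 0 0 0 0 0' 60;python3 -m pendant '-0.8 0 -0.4 0 0 0 0;-0.8 0 -2 0 0 0 0;-0.8 0 -4 0 0 0 0;-0.8 0 -5 0 0 0 0;-0.8 0 -4 0 0 0 0' 60;python3 -m pendant '-0.8 0 0 0 0 0 0';python3 - <<'E'
from h import *
from bench import *
s=sense();go(s,[442.9,-35.5,160],-2.964)
c=camera("wrist");pickle.dump((s,c),open("w10.pkl","wb"))
cv2.imwrite("pics/w10.png",np.clip(c["pixels"][:,:,::-1]*1.6,0,255).astype(np.uint8))
P=cloud(c,s);print(P[175:330:12,281].round(1).tolist())
E
```

```text
t: 14.9
eef_pos: [443.5, -35.6, 3.6]
tcp_rot: [0.454, 0.542, -0.542, -0.454]
force: [0.2, 0.5, 0.2]
width: 8.6
t: 15.52
eef_pos: [443.6, -35.6, 159.8]
tcp_rot: [0.455, 0.542, -0.541, -0.454]
force: [1.1, 0.7, -0.4]
width: 8.4
t: 15.65
eef_pos: [445.5, -35.1, 161.0]
tcp_rot: [0.456, 0.544, -0.54, -0.453]
force: [-0.9, -0.7, -0.9]
width: 8.6
shift cm [0.   0.09 0.27] dist mm 2.9
turn [ 0.007 -0.002  0.001] then-shift-in-new-frame [0.   0.1  0.27]
now [445.5 -35.1 161. ] jaw yaw -2.966 tooly [ 0.007  0.002 -1.   ] w 8.6 t 15.65 F [-0.9 -0.7 -0.9] q6 -0.19
[[447.9, -48.2, 26.2], [446.1, -38.0, 26.2], [444.3, -28.0, 27.3], [442.4, -17.6, 27.9], [440.5, -6.6, 26.8], [438.5, 4.2, 27.2], [436.5, 15.6, 26.5], [434.6, 26.4, 28.0], [430.3, 50.7, 0.8], [428.1, 63.2, 1.4], [425.7, 76.5, 0.8], [423.3, 90.2, 0.3], [420.9, 103.6, 0.7]]
```

View pics/w10.png

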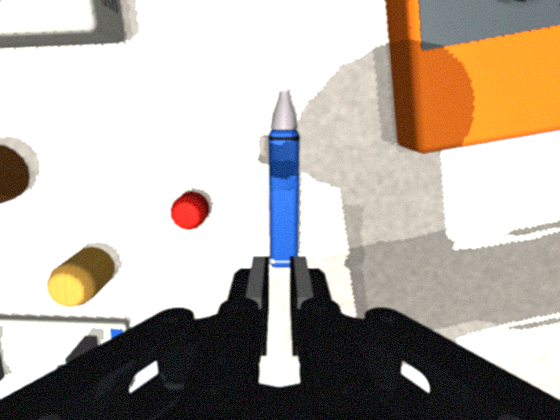

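The grip missed. The fingers closed to 8.6 mm, and the handpiece still lies undisturbed at (284,200). I'll check where the fingertips really are in the depth image.

Run:
```python
from h import *
for f in ("w9.pkl","w10.pkl","w4.pkl"):
    s,c=pickle.load(open(f,"rb"))
    M=np.array(c["mount"]); v,u=np.mgrid[:420,:560]; r=rays(c,np.c_[u.ravel(),v.ravel()])
    T=((r*c["range_z"].reshape(-1,1))@M[:3,:3].T+M[:3,3]).reshape(420,560,3)
    print(f,proj(c,np.array([[0,0,0],[0,-19,0]])@R.from_quat(s["tcp_rot"]).as_matrix().T+s["eef_pos"],s).round(0).tolist())
    for vv in (262,275,290,310,340):
        row=[(uu,T[vv,uu].round(0).astype(int).tolist()) for uu in range(160,400,12) if 0<c["range_z"][vv,uu] and T[vv,uu,1]<0 ]
        print(vv,row[:14])
```

```text
w9.pkl [[281.0, 251.0], [281.0, 267.0]]
262 [(208, [-11, -37, -29]), (220, [-10, -35, -24]), (256, [-3, -19, -11]), (268, [-3, -21, -6]), (280, [-4, -21, 0]), (292, [-4, -21, 5]), (304, [-4, -22, 10]), (340, [-11, -38, 23]), (352, [-11, -38, 28])]
275 [(184, [-7, -41, -38]), (196, [-11, -50, -31]), (208, [-10, -48, -27]), (220, [-5, -36, -24]), (256, [4, -19, -11]), (268, [2, -22, -6]), (280, [3, -20, 0]), (292, [3, -21, 5]), (304, [3, -21, 10]), (340, [-7, -41, 23]), (352, [-10, -48, 26]), (364, [-8, -42, 32])]
290 [(184, [-7, -53, -34]), (196, [-11, -61, -28]), (208, [-11, -60, -25]), (220, [1, -38, -24]), (256, [11, -19, -11]), (268, [10, -21, -6]), (280, [11, -20, 0]), (292, [10, -22, 5]), (304, [11, -19, 11]), (340, [-1, -42, 23]), (352, [-11, -61, 23]), (364, [-11, -61, 27]), (376, [-7, -53, 34])]
310 [(160, [-12, -75, -36]), (172, [-14, -77, -32]), (184, [-12, -75, -29]), (196, [-8, -68, -27]), (208, [-5, -62, -24]), (220, [9, -40, -25]), (256, [21, -19, -12]), (268, [20, -21, -6]), (280, [21, -21, 0]), (292, [21, -21, 5]), (304, [21, -20, 11]), (340, [6, -46, 23]), (352, [-6,
[... 2205 characters left out ...]
2, -42, 14]), (328, [-11, -60, 16]), (340, [-12, -60, 20]), (352, [-8, -54, 26])]
310 [(184, [-13, -74, -28]), (196, [-13, -75, -25]), (220, [-13, -75, -17]), (232, [-8, -67, -15]), (244, [10, -37, -14]), (268, [8, -40, -4]), (280, [8, -40, 0]), (292, [9, -39, 5]), (316, [6, -45, 14]), (328, [-8, -67, 16]), (340, [-13, -75, 18]), (352, [-14, -77, 21]), (364, [-13, -75, 25])]
340 [(160, [-8, -82, -33]), (172, [-8, -82, -30]), (184, [-18, -96, -22]), (196, [-18, -97, -19]), (208, [-18, -97, -17]), (220, [-18, -96, -14]), (232, [4, -65, -16]), (244, [40, -16, -17]), (256, [40, -15, -11]), (268, [40, -15, -6]), (280, [41, -14, 0]), (292, [39, -16, 6]), (304, [40, -15, 12]), (316, [40, -15, 18])]
```

Depth puts the fingertips 35 mm short of the reported TCP: the visible pads end at tool y ≈ -35. That also explains the chamfer grip on the stand. I'll allow for that offset and check for contact on the way down.

```bash
python3 -m pendant '0.1 0 0 0 0 0 0;0.1 0 4.5 0 0 0 0;0.1 0 4.5 0 0 0 0;0.1 0 4 0 0 0 0;0.1 0 2.2 0 0 0 0' 50;python3 -m pendant '0.1 0 1.5 0 0 0 0;0.1 0 1 0 0 0 0;0.1 0 0.4 0 0 0 0;0.1 0 0 0 0 0 0';python3 - <<'E'
from h import *
from bench import *
s=sense();go(s,[443,-35.5,-31],-2.964)
c=camera("wrist");pickle.dump((s,c),open("w11.pkl","wb"))
cv2.imwrite("pics/w11.png",np.clip(c["pixels"][:,:,::-1]*1.6,0,255).astype(np.uint8))
M=np.array(c["mount"]); v,u=np.mgrid[:420,:560]; r=rays(c,np.c_[u.ravel(),v.ravel()])
T=((r*c["range_z"].reshape(-1,1))@M[:3,:3].T+M[:3,3]).reshape(420,560,3)
for vv in range(240,275,5): print(vv,[(uu,T[vv,uu].round(0).astype(int).tolist()) for uu in (205,212,219,225,280,338,345,352)])
E
```

```text
t: 16.32
eef_pos: [441.1, -36.4, 2.5]
tcp_rot: [-0.454, -0.54, 0.543, 0.455]
force: [0.8, 0.7, 0.8]
width: 47.2
t: 16.82
eef_pos: [443.4, -35.6, -23.6]
tcp_rot: [-0.454, -0.542, 0.542, 0.454]
force: [0.9, 0.5, -0.9]
width: 46.6
shift cm [0.02 0.74 0.03] dist mm 7.4
turn [-0.    -0.003 -0.   ] then-shift-in-new-frame [0.02 0.74 0.03]
now [443.4 -35.6 -23.6] jaw yaw -2.967 tooly [-0. -0. -1.] w 46.6 t 16.82 F [ 0.9  0.5 -0.9] q6 -0.19
240 [(205, [-16, -26, -32]), (212, [-15, -25, -29]), (219, [-15, -24, -26]), (225, [-15, -24, -24]), (280, [-25, -51, 0]), (338, [-16, -26, 24]), (345, [-16, -25, 27]), (352, [-16, -26, 30])]
245 [(205, [-13, -26, -32]), (212, [-13, -26, -29]), (219, [-13, -25, -26]), (225, [-13, -26, -24]), (280, [-23, -50, 0]), (338, [-13, -24, 24]), (345, [-13, -24, 27]), (352, [-13, -25, 30])]
250 [(205, [-11, -26, -32]), (212, [-11, -26, -29]), (219, [-11, -24, -26]), (225, [-11, -25, -24]), (280, [-21, -51, 0]), (338, [-11, -26, 24]), (345, [-11, -25, 27]), (352, [-11, -26, 30])]
255 [(205, [-9, -26, -32]), (212, [-9, -25, -29]), (219, [-9, -25, -26]), (225, [-9, -26, -24]), (280, [-19, -50, 0]), (338, [-8, -25, 25]), (345, [-8, -25, 27]), (352, [-8, -25, 30])]
260 [(205, [-11, -35, -30]), (212, [-11, -36, -27]), (219, [-11, -37, -24]), (225, [-6, -25, -24]), (280, [-18, -51, 0]), (338, [-10, -34, 23]), (345, [-11, -35, 26]), (352, [-11, -35, 28])]
265 [(205, [-11, -41, -29]), (212, [-11, -42, -26]), (219, [-10, -38, -24]), (225, [-4, -25, -24]), (280, [-16, -51, 0]), (338, [-8, -35, 23]), (345, [-11, -41, 25]), (352, [-11, -40, 27])]
270 [(205, [-11, -46, -28]), (212, [-11, -46, -26]), (219, [-9, -40, -24]), (225, [-1, -25, -24]), (280, [-14, -51, 0]), (338, [-7, -36, 23]), (345, [-11, -45, 24]), (352, [-11, -46, 26])]
```

View pics/w11.png

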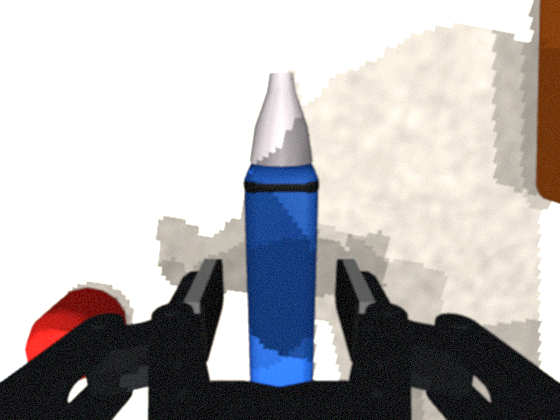

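The tips are 10 mm above the bench and straddle the bar, and the wax pot is clear. Lower 5 mm and grip.

```bash
python3 -m pendant '0.1 0 0.3 0 0 0 0;0.1 0 0.2 0 0 0 0;-0.8 0 0 0 0 0 0;-0.8 0 0 0 0 0 0;-0.8 0 0 0 0 0 0' 50;python3 -m pendant '-0.8 0 0 0 0 0 0;-0.8 0 0 0 0 0 0'
```

```text
t: 17.5
eef_pos: [445.6, -35.3, -26.8]
tcp_rot: [0.455, 0.543, -0.541, -0.453]
force: [0.3, -2.6, 18.5]
width: 25.5
t: 17.75
eef_pos: [445.6, -35.3, -26.8]
tcp_rot: [0.455, 0.543, -0.541, -0.453]
force: [-0.3, -1.7, 18.3]
width: 25.1
```

```bash
python3 -m pendant '-0.8 0 -0.3 0 0 0 0;-0.8 0 -0.5 0 0 0 0;-0.8 0 -2 0 0 0 0;-0.8 0 -4 0 0 0 0;-0.8 0 -5 0 0 0 0' 60;python3 -m pendant '-0.8 0 -5 0 0 0 0;-0.8 0 -3 0 0 0 0;-0.8 0 0 0 0 0 0;-0.8 0 0 0 0 0 0';python3 - <<'E'
from h import *
from bench import *
s=sense();go(s,[650,180.5,170],-4.577)
c=camera("wrist");pickle.dump((s,c),open("w12.pkl","wb"))
cv2.imwrite("pics/w12.png",np.clip(c["pixels"][:,:,::-1]*1.6,0,255).astype(np.uint8))
M=np.array(c["mount"]); v,u=np.mgrid[:420,:560]; r=rays(c,np.c_[u.ravel(),v.ravel()])
T=((r*c["range_z"].reshape(-1,1))@M[:3,:3].T+M[:3,3]).reshape(420,560,3)
for vv in range(60,360,20): print(vv,[(uu,T[vv,uu].round(0).astype(int).tolist()) for uu in (255,270,282,294,308)])
E
```

```text
t: 18.38
eef_pos: [442.1, -35.9, 89.9]
tcp_rot: [-0.454, -0.541, 0.543, 0.455]
force: [0.9, 0.3, -2.6]
width: 25.1
t: 18.88
eef_pos: [442.5, -35.6, 168.6]
tcp_rot: [-0.454, -0.541, 0.542, 0.455]
force: [-0.2, 0.1, -2.3]
width: 25.3
shift cm [ 17.68  -0.17 -24.19] dist mm 299.6
turn [-1.00e-03  1.61e+00 -1.00e-03] then-shift-in-new-frame [23.48 -0.14 18.61]
now [442.5 -35.6 168.6] jaw yaw -2.967 tooly [-0.002  0.    -1.   ] w 25.3 t 18.88 F [-0.2  0.1 -2.3] q6 -0.19
60 [(255, [-107, 167, -21]), (270, [-107, 169, -8]), (282, [-107, 167, 2]), (294, [-107, 167, 12]), (308, [-107, 167, 24])]
80 [(255, [-91, 168, -22]), (270, [-78, -43, -4]), (282, [-78, -46, 0]), (294, [-91, 167, 12]), (308, [-91, 167, 24])]
100 [(255, [-74, 166, -22]), (270, [-72, -47, -4]), (282, [-72, -47, 0]), (294, [-72, -46, 4]), (308, [-74, 167, 25])]
120 [(255, [-65, -41, -9]), (270, [-66, -48, -4]), (282, [-66, -50, 0]), (294, [-66, -48, 4]), (308, [-57, 168, 25])]
140 [(255, [-59, -47, -9]), (270, [-59, -51, -4]), (282, [-59, -51, 0]), (294, [-59, -51, 4]), (308, [-58, -41, 9])]
160 [(255, [-53, -49, -9]), (270,
[... 420 characters left out ...]
-33, -53, 9])]
240 [(255, [-26, -54, -9]), (270, [-26, -54, -4]), (282, [-26, -54, 0]), (294, [-26, -54, 4]), (308, [-26, -54, 9])]
260 [(255, [-19, -54, -9]), (270, [-19, -54, -4]), (282, [-19, -54, 0]), (294, [-19, -55, 4]), (308, [-18, -53, 9])]
280 [(255, [-12, -54, -9]), (270, [-12, -55, -4]), (282, [-12, -54, 0]), (294, [-12, -55, 4]), (308, [-11, -53, 9])]
300 [(255, [-3, -53, -9]), (270, [-3, -54, -4]), (282, [-4, -54, 0]), (294, [-3, -53, 5]), (308, [-3, -53, 10])]
320 [(255, [4, -54, -9]), (270, [5, -54, -4]), (282, [4, -54, 0]), (294, [4, -54, 5]), (308, [5, -53, 10])]
340 [(255, [14, -53, -10]), (270, [13, -54, -4]), (282, [12, -55, 0]), (294, [13, -53, 5]), (308, [14, -52, 10])]
```

View pics/w12.png

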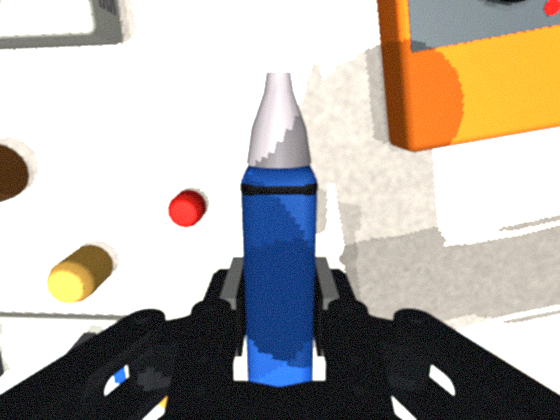

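It's held level: the top is at tool y -54 along the bar, and the nose tip at tool x -79.5, so the bar is centred in the grip. I'll carry it over the cradle and turn.

```bash
python3 -m pendant '-0.8 2.95 0 -4.03 0 0 0;-0.8 2.95 0 -4.03 0 0 0;-0.8 2.95 0 -4.03 0 0 0;-0.8 2.95 0 -4.03 0 0 0;-0.8 2.95 0 -4.03 0 0 0';python3 -m pendant '-0.8 2.95 0 -4.03 0 0 0;-0.8 0 0 0 0 0.161 0;-0.8 0 0 0 0 0.161 0;-0.8 0 0 0 0 0.161 0;-0.8 0 0 0 0 0.161 0';python3 -m pendant '-0.8 0 0 0 0 0.161 0;-0.8 0 0 0 0 0.161 0;-0.8 0 0 0 0 0.161 0;-0.8 0 0 0 0 0.161 0;-0.8 0 0 0 0 0.161 0'; python3 -m pendant '-0.8 0 0 0 0 0.161 0;-0.8 0 0 0 0 0 0;-0.8 0 0 0 0 0 0'
python3 - <<'E'
from h import *
from bench import *
s=sense();go(s,[652.3,180.5,100],-4.577)
c=camera("wrist");pickle.dump((s,c),open("w13.pkl","wb"))
cv2.imwrite("pics/w13.png",np.clip(c["pixels"][:,:,::-1]*1.6,0,255).astype(np.uint8))
E
```

```text
t: 19.55
eef_pos: [616.4, 145.6, 167.2]
tcp_rot: [-0.454, -0.541, 0.543, 0.455]
force: [0.6, 0.9, -0.9]
width: 25.3
t: 20.18
eef_pos: [649.9, 180.5, 166.8]
tcp_rot: [-0.603, -0.367, 0.37, 0.604]
force: [-0.4, -0.0, -1.3]
width: 24.8
t: 20.8
eef_pos: [649.8, 180.4, 166.9]
tcp_rot: [0.7, 0.101, -0.104, -0.699]
force: [-0.5, 0.4, -2.0]
width: 24.8
t: 21.18
eef_pos: [650.4, 180.6, 168.3]
tcp_rot: [0.706, 0.049, -0.05, -0.705]
force: [-0.3, 1.0, -1.2]
width: 24.9
shift cm [ 0.2   6.83 -0.03] dist mm 68.3
turn [ 0.001  0.004 -0.002] then-shift-in-new-frame [ 0.19  6.83 -0.04]
now [650.4 180.6 168.3] jaw yaw 1.71 tooly [-0.002 -0.001 -1.   ] w 24.9 t 21.18 F [-0.3  1.  -1.2] q6 -1.99
```

View pics/w13.png

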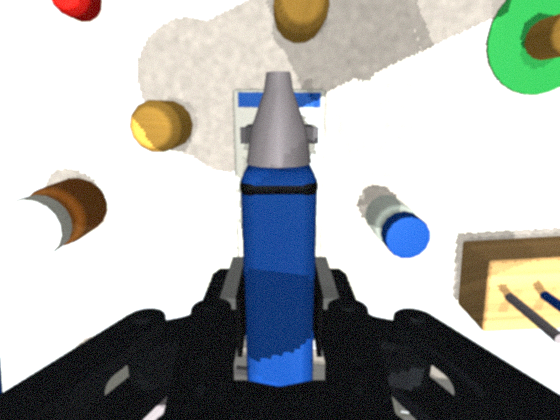

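The nose points to the blue stripe at (279,99), and the fork edges show either side of the nose at (245,133) and (313,133). I'll check the lateral and axial alignment from this view.

Run:
```python
from h import *
for f in ("w1.pkl","w3.pkl","w5.pkl","w13.pkl"):
    s,c=pickle.load(open(f,"rb"))
    P=cloud(c,s); hsv=cv2.cvtColor(c["pixels"],cv2.COLOR_RGB2HSV);H,S=hsv[...,0],hsv[...,1]
    X,Y,Z=P[...,0],P[...,1],P[...,2]
    m=(H>100)&(H<128)&(S>120)&(X>550)&(X<610)&(Y>120)&(Y<220)&(Z<25)
    if m.sum()>10:
        v,u=np.nonzero(m); g=onplane(c,np.c_[u,v],12,s)[:,:2]
        print(f,"stripe",np.round(cv2.minAreaRect(g.astype(np.float32))[0],1),cv2.minAreaRect(g.astype(np.float32))[1:])
    for a,b in((665,720),(580,625)):
        q=P[(Z>42)&(Z<70)&(X>a)&(X<b)&(Y>140)&(Y<220)&(S<70)]
        if len(q)>20:
            r=cv2.minAreaRect(q[:,:2].astype(np.float32)); print(f,"fork",np.round(r[0],1),np.round(r[1],1),round(r[2],2),len(q),q[:,2].max().round(1))
```

```text
w1.pkl stripe [576.8 169.8] ((10.952421188354492, 67.78527069091797), 7.6753950119018555)
w1.pkl fork [701.8 187.4] [11.9 58.7] 7.72 419 64.1
w1.pkl fork [602.8 173.5] [12.7 57.3] 7.71 374 63.9
w3.pkl fork [701.8 187.7] [12.1 58.8] 7.87 792 64.3
w3.pkl fork [605.2 198. ] [1.8 5.1] 23.88 40 54.5
w5.pkl fork [701.8 187.5] [12.1 58.9] 7.81 931 64.3
w13.pkl stripe [577.2 170.1] ((10.595381736755371, 68.43628692626953), 7.911721229553223)
w13.pkl fork [602.9 173.7] [12.  58.5] 7.83 383 64.0
```

```bash
python3 -m pendant '-0.8 0.15 3 0 0 0 0;-0.8 0 4.5 0 0 0 0;-0.8 0 3.5 0 0 0 0;-0.8 0 1.8 0 0 0 0;-0.8 0 0 0 0 0 0';python3 - <<'E'
from h import *
from bench import *
s=sense();go(s,[651.8,180.5,3],1.708)
c=camera("wrist");pickle.dump((s,c),open("w14.pkl","wb"))
cv2.imwrite("pics/w14.png",np.clip(c["pixels"][:,:,::-1]*1.6,0,255).astype(np.uint8))
P=cloud(c,s)
print(P[200:250:10,281].round(1).tolist())
E
```

```text
t: 21.85
eef_pos: [651.7, 180.7, 40.4]
tcp_rot: [0.706, 0.048, -0.049, -0.705]
force: [-0.3, -0.5, -1.6]
width: 25.1
shift cm [ 0.01  3.74 -0.01] dist mm 37.4
turn [ 0.001 -0.001 -0.002] then-shift-in-new-frame [ 0.    3.74 -0.02]
now [651.7 180.7  40.4] jaw yaw 1.707 tooly [-0.002 -0.001 -1.   ] w 25.1 t 21.85 F [-0.3 -0.5 -1.6] q6 -1.99
[[612.6, 175.9, 94.7], [615.9, 176.4, 94.8], [619.6, 176.9, 94.0], [622.9, 177.4, 94.6], [626.4, 177.8, 94.6]]
```

View pics/w14.png

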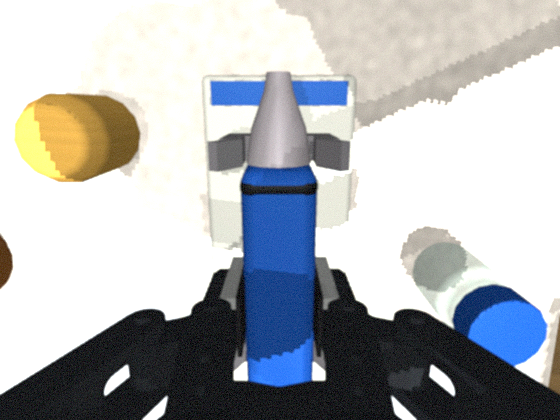

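Centred, with the fork horns symmetric at (227,152) and (331,152). Lower in.

```bash
python3 -m pendant '-0.8 0 1.2 0 0 0 0;-0.8 0 1.2 0 0 0 0;-0.8 0 0.8 0 0 0 0;-0.8 0 0.2 0 0 0 0;-0.8 0 0 0 0 0 0';python3 -m pendant '-0.8 0 0.2 0 0 0 0;-0.8 0 0 0 0 0 0'
```

```text
t: 22.52
eef_pos: [652.3, 181.0, 7.4]
tcp_rot: [0.706, 0.048, -0.048, -0.705]
force: [0.6, 0.2, -1.6]
width: 24.9
t: 22.78
eef_pos: [652.3, 181.1, 5.6]
tcp_rot: [-0.705, -0.048, 0.048, 0.706]
force: [0.0, 1.0, -1.8]
width: 24.9
```

```bash
python3 -m pendant '-0.8 0 0.15 0 0 0 0;-0.8 0 0 0 0 0 0';python3 -m pendant '-0.8 0 0.1 0 0 0 0;-0.8 0 0 0 0 0 0';python3 -m pendant '-0.8 0 0.1 0 0 0 0;-0.8 0 0 0 0 0 0'
```

```text
t: 23.02
eef_pos: [652.2, 181.0, 3.9]
tcp_rot: [0.705, 0.048, -0.048, -0.705]
force: [0.4, 1.0, -1.1]
width: 25.0
t: 23.28
eef_pos: [652.4, 181.0, 3.3]
tcp_rot: [-0.705, -0.048, 0.048, 0.705]
force: [-1.4, -0.3, 0.8]
width: 25.1
t: 23.52
eef_pos: [652.4, 181.1, 3.3]
tcp_rot: [-0.705, -0.048, 0.048, 0.705]
force: [-3.3, -0.8, 8.0]
width: 24.9
```

Seated, with contact at TCP z 3.3. Release, then rise.

```bash
python3 -m pendant '-0.3 0 -0.1 0 0 0 0;0.0 0 0 0 0 0 0;0.1 0 0 0 0 0 0;0.1 0 0 0 0 0 0;0.1 0 -2 0 0 0 0';python3 -m pendant '0.1 0 -5 0 0 0 0;0.1 0 -6 0 0 0 0;0.1 0 -6 0 0 0 0;0.1 0 0 0 0 0 0';python3 - <<'E'
from h import *
from bench import *
s=sense();go(s)
c=camera("wrist");pickle.dump((s,c),open("w15.pkl","wb"))
cv2.imwrite("pics/w15.png",np.clip(c["pixels"][:,:,::-1]*1.6,0,255).astype(np.uint8))
P=cloud(c,s); hsv=cv2.cvtColor(c["pixels"],cv2.COLOR_RGB2HSV);H,S=hsv[...,0],hsv[...,1]
X,Y,Z=P[...,0],P[...,1],P[...,2]
U=np.array([-np.cos(.137),-np.sin(.137)]);N=np.array([-U[1],U[0]]);m0=np.array([652.3,180.55])
a=(P[...,:2]-m0)@U; b=(P[...,:2]-m0)@N
m=(H>100)&(H<128)&(S>120)&(abs(b)<25)&(abs(a)<80)&(Z>45)
print("blue Z",np.percentile(Z[m],[5,50,95]),"a",a[m].min(),a[m].max(),"b",b[m].mean())
pf=np.polyfit(a[m],b[m],1);print("tilt",pf, np.polyfit(a[m],Z[m],1))
m=(abs(b)<6)&(a>40)&(a<110)&(Z>35)&(Z<70); print("nose tip a",a[m].max())
E
```

```text
t: 24.15
eef_pos: [651.0, 180.4, 21.4]
tcp_rot: [0.706, 0.047, -0.049, -0.705]
force: [0.2, 0.5, 0.4]
width: 47.0
t: 24.65
eef_pos: [655.2, 182.1, 199.6]
tcp_rot: [-0.704, -0.052, 0.045, 0.707]
force: [-0.4, -0.0, -0.3]
width: 46.9
now [655.2 182.1 199.6] jaw yaw 1.707 tooly [ 0.01   0.004 -1.   ] w 46.9 t 24.65 F [-0.4 -0.  -0.3] q6 -1.99
blue Z [ 55.42896361  57.67989339 315.27035678] a -72.3455140233531 76.60103063595317 b -0.2546753448467524
tilt [ 0.0057937  -0.25375676] [  1.33523752 144.95090317]
nose tip a 79.77277979417354
```

View pics/w15.png

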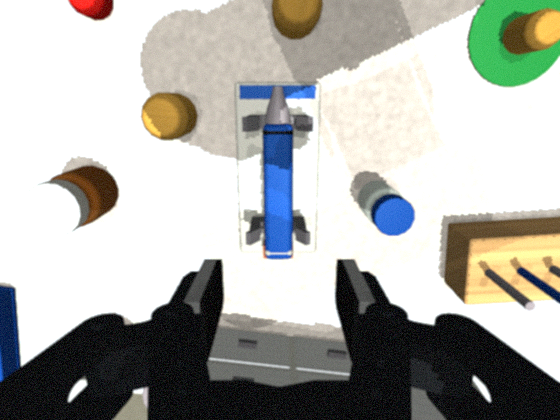

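The handpiece is seated: its nose tip is at +79.8 mm along the slot (ideal 80), the lateral offset is -0.25 mm, and its top is level. The other objects look undisturbed. On to the console.

Run:
```python
from h import *
from bench import *
go(sense(),[660,-225,240])
s,c=pickle.load(open("top0.pkl","rb"))
cv2.imwrite("pics/tz.png",cv2.resize(c["pixels"][120:190,305:395,::-1],None,fx=7,fy=7,interpolation=cv2.INTER_CUBIC))
```

```text
shift cm [ -4.84  -4.5  -40.37] dist mm 409.1
now [653.5 181.7 196.1] jaw yaw 1.707 tooly [ 0.005  0.003 -1.   ] w 47.0 t 24.7 F [-0.3  0.5 -1.3] q6 -1.99
```

View pics/tz.png

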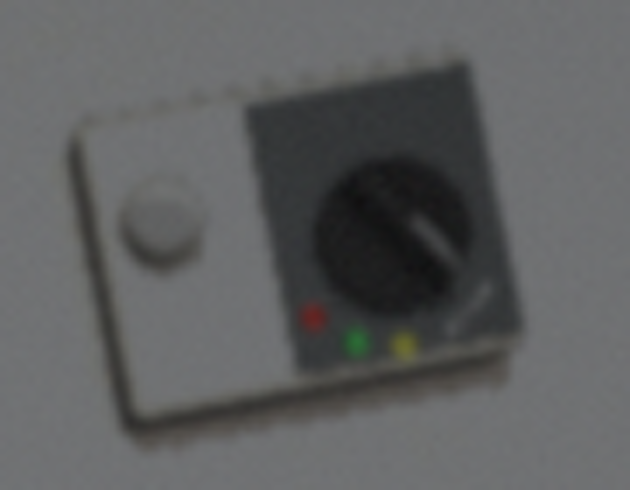

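```bash
python3 -m pendant '0.1 -0.7 -0.6 -5.8 0 0 0;0.1 -0.7 -0.6 -5.8 0 0 0;0.1 -0.7 -0.6 -5.8 0 0 0;0.1 -0.7 -0.6 -5.8 0 0 0;0.1 -0.7 -0.6 -5.8 0 0 0';python3 -m pendant '0.1 -0.7 -0.6 -5.8 0 0 0;0.1 -0.7 -0.6 -5.6 0 0 0;0.1 0 0 0 0 0 0;0.1 0 0 0 0 0 0';python3 - <<'E'
from h import *
from bench import *
s=sense();go(s)
c=camera("wrist");pickle.dump((s,c),open("w16.pkl","wb"))
cv2.imwrite("pics/w16.png",np.clip(c["pixels"][:,:,::-1]*1.6,0,255).astype(np.uint8))
E
```

```text
t: 25.32
eef_pos: [656.0, -112.7, 221.5]
tcp_rot: [-0.705, -0.047, 0.049, 0.706]
force: [0.0, 0.1, 0.8]
width: 47.0
t: 25.82
eef_pos: [657.8, -225.9, 233.3]
tcp_rot: [-0.705, -0.047, 0.048, 0.706]
force: [-0.3, 0.2, 0.2]
width: 46.8
now [ 657.8 -225.9  233.3] jaw yaw 1.706 tooly [-0.002  0.001 -1.   ] w 46.8 t 25.82 F [-0.3  0.2  0.2] q6 -1.38
```

View pics/w16.png

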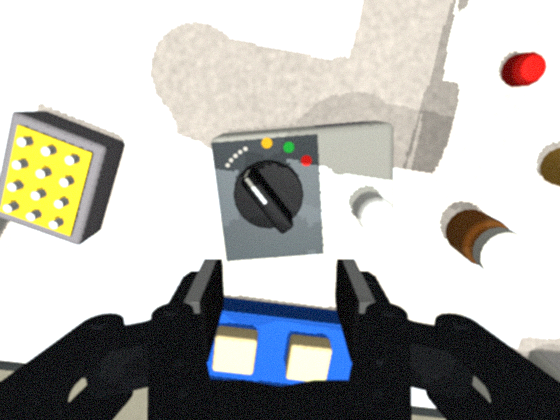

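The knob is at (268,193) with its pointer toward (250,180). Dots: yellow (266,143), green (289,147), red (306,160). Fitting the axis, the bar angle and the dot angles.

```bash
cat > knob.py <<'E'
from h import *
import sys
def kn(s,c,C=None):
    P=cloud(c,s); hsv=cv2.cvtColor(c["pixels"],cv2.COLOR_RGB2HSV);H,S,V=hsv[...,0].astype(int),hsv[...,1],hsv[...,2]
    X,Y,Z=P[...,0],P[...,1],P[...,2]
    near=(X>560)&(X<740)&(Y>-300)&(Y<-150)&(Z>50)&(Z<125)
    z78=near&(Z>74)&(Z<84); q=P[z78][:,:2].astype(np.float32)
    print("disc",cv2.minEnclosingCircle(q),z78.sum(),np.median(Z[z78]))
    b=near&(Z>102)&(Z<120); q=P[b][:,:2]; print("bar Z",np.median(Z[b]),b.sum()); r=cv2.minAreaRect(q.astype(np.float32)); print("bar",r)
    U=np.linalg.svd(q-q.mean(0))[2][0]
    cen=np.array(r[0])
    w=b&(V>np.percentile(V[b],50)+60)&(S<80)
    pc=P[w][:,:2].mean(0); 
    if (pc-cen)@U<0: U=-U
    pa=np.arctan2(U[1],U[0]); print("white",w.sum(),pc,"pointer angle",pa)
    v,u=np.mgrid[:420,:560]
    if C is None: C=cen
    for n,mm in dict(yellow=(H>16)&(H<32),green=(H>45)&(H<85),red=(H<9)|(H>172)).items():
        m=mm&(S>130)&(X>560)&(X<720)&(Y>-300)&(Y<-180)&(Z>52)&(Z<72)
        g=onplane(c,[[u[m].mean(),v[m].mean()]],60,s)[0,:2]; d=g-C; a=np.arctan2(d[1],d[0])
        print(n,m.sum(),g.round(1),"r",np.linalg.norm(d).round(1),"ang",a.round(3),"cw from pointer",((pa-a)%(2*np.pi)).round(3))
if __name__=="__main__":
    s,c=pickle.load(open(sys.argv[1],"rb")); kn(s,c)
E
python3 knob.py w16.pkl
```

```text
disc ((665.367919921875, -207.92343139648438), 58.04307556152344) 2436 79.27493151845329
bar Z 110.99346371054986 1210
bar ((668.1430053710938, -234.49073791503906), (58.56782531738281, 14.234746932983398), 44.79285430908203)
white 147 [ 658.76295287 -244.41734731] pointer angle -2.361395679064416
yellow 102 [ 623.7 -242.2] r 45.1 ang -2.97 cw from pointer 0.609
green 102 [ 624.7 -221.8] r 45.3 ang 2.857 cw from pointer 1.065
red 97 [ 634.5 -203.5] r 45.7 ang 2.397 cw from pointer 1.524
```

```bash
python3 -m pendant '0 0 0 0 0 -0.161 0;0 0 0 0 0 -0.161 0;0 0 0 0 0 -0.161 0;0 0 0 0 0 -0.162 0;0 0 0 0 0 0 0'
python3 - <<'E'
from h import *
from bench import *
s=sense();go(s,[668.1,-234.5,70],2.351)
E
```

```text
t: 26.5
eef_pos: [658.5, -224.3, 234.7]
tcp_rot: [-0.654, -0.269, 0.27, 0.654]
force: [-0.3, -0.2, 0.1]
width: 42.7
shift cm [-0.04 16.47 -1.41] dist mm 165.3
turn [-0.     0.002 -0.   ] then-shift-in-new-frame [-0.04 16.47 -1.4 ]
now [ 658.5 -224.3  234.7] jaw yaw 2.353 tooly [-0.  0. -1.] w 42.7 t 26.5 F [-0.3 -0.2  0.1] q6 -0.74
```

```bash
python3 -m pendant '0 0 3.5 -1.4 0 0 0;0 0 4.5 0 0 0 0;0 0 4 0 0 0 0;0 0 2 0 0 0 0;0 0 0 0 0 0 0'
python3 - <<'E'
from h import *
from bench import *
import knob
s=sense();go(s,[668.1,-234.5,52],2.351)
c=camera("wrist");pickle.dump((s,c),open("w17.pkl","wb"))
cv2.imwrite("pics/w17.png",np.clip(c["pixels"][:,:,::-1]*1.6,0,255).astype(np.uint8))
knob.kn(s,c)
E
```

```text
t: 27.12
eef_pos: [667.1, -234.8, 92.9]
tcp_rot: [-0.654, -0.267, 0.27, 0.655]
force: [-0.3, 0.1, 0.8]
width: 42.8
shift cm [ 0.1   4.09 -0.07] dist mm 40.9
turn [-0.003 -0.002 -0.002] then-shift-in-new-frame [ 0.09  4.09 -0.05]
now [ 667.1 -234.8   92.9] jaw yaw 2.349 tooly [-0.004  0.001 -1.   ] w 42.8 t 27.12 F [-0.3  0.1  0.8] q6 -0.73
disc ((668.39501953125, -234.6377716064453), 32.06416702270508) 7213 79.28914713674058
bar Z 111.08675916015963 3627
bar ((667.8682861328125, -234.9607391357422), (58.41801834106445, 14.024179458618164), 44.75559616088867)
white 435 [ 657.19331998 -245.78678764] pointer angle -2.3627580217627893
yellow 269 [ 623.4 -241.7] r 45.0 ang -2.992 cw from pointer 0.629
green 257 [ 624.5 -220.8] r 45.6 ang 2.827 cw from pointer 1.094
red 247 [ 634.6 -202.7] r 46.3 ang 2.371 cw from pointer 1.549
```

View pics/w17.png

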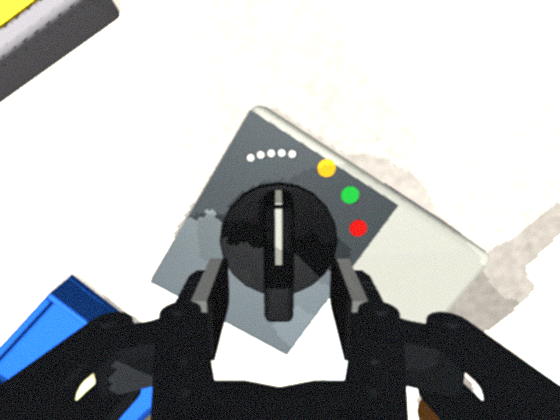

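Knob axis (668.3,-234.7), pointer at the top of view (278,195), green dot at (350,195). Green is about 1.08 rad clockwise from the pointer. Descend and grip the bar.

```bash
python3 -m pendant '0 0.1 2 -0.05 0 0 0;0 0 1.5 0 0 0 0;0 0 0.6 0 0 0 0;0 0 0 0 0 0 0' 50; python3 -m pendant '-1 0 0 0 0 0 0;-1 0 0 0 0 0 0;-1 0 0 0 0 0 0;-1 0 0 0 0 0 0' 50
python3 - <<'E'
from h import *
from bench import *
s=sense();go(s,[668.2,-234.6,52],2.351);print(s["ft_torque"])
E
```

```text
t: 27.68
eef_pos: [669.0, -235.5, 53.5]
tcp_rot: [-0.654, -0.269, 0.269, 0.654]
force: [-0.2, -0.5, -0.0]
width: 42.5
t: 28.18
eef_pos: [668.6, -234.6, 54.7]
tcp_rot: [-0.653, -0.269, 0.269, 0.654]
force: [-3.2, 5.2, 4.5]
width: 12.9
shift cm [-0.03  0.27  0.03] dist mm 2.8
turn [-0.001  0.001  0.   ] then-shift-in-new-frame [-0.03  0.27  0.03]
now [ 668.6 -234.6   54.7] jaw yaw 2.352 tooly [-0.001  0.001 -1.   ] w 12.9 t 28.18 F [-3.2  5.2  4.5] q6 -0.73
[ 1.79695233  1.43735534 -0.01539551]
```

```bash
python3 -m pendant '-1 0 0.3 0 0 0 0;-1 0 0.3 0 0 0 0;-1 0 0 0 0 0 0' 60
python3 - <<'E'
from h import *
from bench import *
go(sense())
E
python3 -m pendant '-1 0 0.2 0 0 0 0;-1 0 0 0 0 0 0'
python3 - <<'E'
from h import *
from bench import *
import knob
s=sense();go(s,[668.2,-234.6,52],2.351)
c=camera("wrist");pickle.dump((s,c),open("w18.pkl","wb"))
cv2.imwrite("pics/w18.png",np.clip(c["pixels"][:,:,::-1]*1.6,0,255).astype(np.uint8))
knob.kn(s,c)
E
```

```text
t: 28.55
eef_pos: [668.6, -234.6, 48.9]
tcp_rot: [-0.653, -0.269, 0.269, 0.654]
force: [-4.7, 5.8, 7.7]
width: 12.9
now [ 668.6 -234.6   48.9] jaw yaw 2.352 tooly [-0.001  0.001 -1.   ] w 12.9 t 28.55 F [-4.7  5.8  7.7] q6 -0.73
t: 28.8
eef_pos: [668.6, -234.6, 47.1]
tcp_rot: [-0.654, -0.269, 0.269, 0.654]
force: [-4.7, 6.2, 6.9]
width: 13.4
shift cm [-0.03 -0.49  0.03] dist mm 4.9
turn [-0.001  0.001  0.   ] then-shift-in-new-frame [-0.03 -0.49  0.03]
now [ 668.6 -234.6   47.1] jaw yaw 2.352 tooly [-0.001  0.001 -1.   ] w 13.4 t 28.8 F [-4.7  6.2  6.9] q6 -0.73
disc ((656.62109375, -204.28053283691406), 54.44094467163086) 450 81.1093253184279
bar Z 103.76594405765461 7569
bar ((667.627197265625, -241.56927490234375), (54.77246856689453, 55.255977630615234), 7.838169097900391)
white 765 [ 657.70519647 -244.90393081] pointer angle -2.364421264174697
yellow 461 [ 625.3 -241.2] r 42.3 ang 3.133 cw from pointer 0.785
green 490 [ 631.2 -223.9] r 40.5 ang 2.691 cw from pointer 1.228
red 409 [ 636.4 -204.1] r 48.8 ang 2.266 cw from pointer 1.653
```

View pics/w18.png

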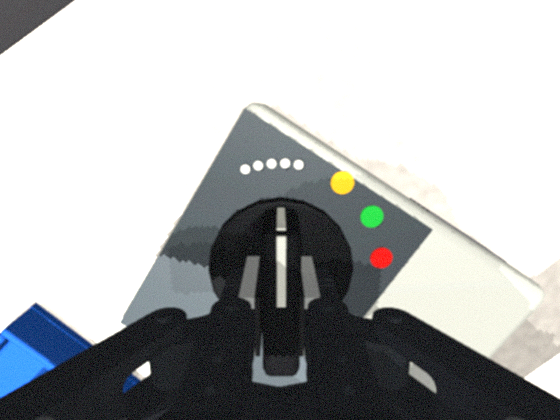

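The bar top has dropped 7.3 mm, so the knob is pushed in. Turning clockwise now.

```bash
python3 -m pendant '-1 0 0.05 0 0 0.14 0;-1 0 0 0 0 0.14 0;-1 0 0 0 0 0.14 0;-1 0 0 0 0 0.14 0;-1 0 0 0 0 0.14 0' 60; python3 -m pendant '-1 0 0 0 0 0.1 0;-1 0 0 0 0 0 0'
python3 - <<'E'
from h import *
from bench import *
import knob
s=sense();go(s,[668.4,-234.6,47],2.351);print(s["ft_torque"])
c=camera("wrist");pickle.dump((s,c),open("w19.pkl","wb"))
cv2.imwrite("pics/w19.png",np.clip(c["pixels"][:,:,::-1]*1.6,0,255).astype(np.uint8))
E
```

```text
t: 29.48
eef_pos: [668.6, -235.0, 47.0]
tcp_rot: [-0.706, -0.027, 0.027, 0.707]
force: [-4.3, 3.3, 7.5]
width: 13.1
t: 29.72
eef_pos: [668.6, -235.1, 47.0]
tcp_rot: [-0.707, 0.007, -0.007, 0.707]
force: [-5.7, 4.0, 7.3]
width: 13.3
shift cm [-0.02 -0.    0.05] dist mm 0.5
turn [-0.    -0.801 -0.   ] then-shift-in-new-frame [ 0.02 -0.    0.05]
now [ 668.6 -235.1   47. ] jaw yaw 1.55 tooly [-0.001  0.    -1.   ] w 13.3 t 29.73 F [-5.7  4.   7.3] q6 -1.53
[ 1.34007641  1.94464094 -0.04724872]
```

View pics/w19.png

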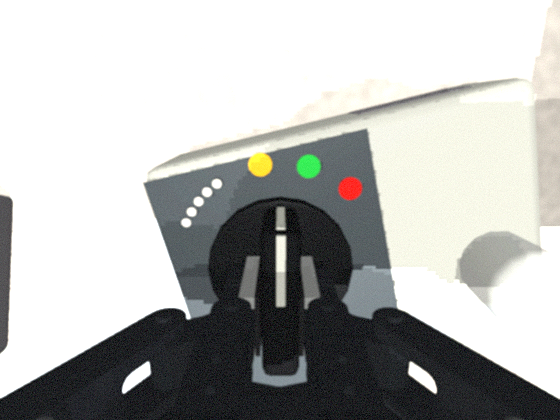

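```bash
cat > dots.py <<'E'
from h import *
import sys
def dots(s,c,C=(668.3,-234.7)):
    hsv=cv2.cvtColor(c["pixels"],cv2.COLOR_RGB2HSV);H,S=hsv[...,0].astype(int),hsv[...,1]
    v,u=np.mgrid[:420,:560]; P=cloud(c,s);X,Y,Z=np.moveaxis(P,2,0)
    Rt=R.from_quat(s["tcp_rot"]).as_matrix(); pa=np.arctan2(Rt[1,2],Rt[0,2])+np.pi/2
    for n,mm,off in (("yellow",(H>16)&(H<32),.45),("green",(H>45)&(H<85),0),("red",(H<9)|(H>172),-.45)):
        m=(mm&(S>130)&(X>600)&(X<660)&(Y>-270)&(Y<-180)&(Z>52)&(Z<70)).astype(np.uint8)
        nl,l,st,ce=cv2.connectedComponentsWithStats(m); i=1+np.argmax(st[1:,4])
        g=onplane(c,[ce[i]],60,s)[0,:2]; d=g-C; a=np.arctan2(d[1],d[0])
        print(n,ce[i].round(0),g.round(1),"r",np.linalg.norm(d).round(1),"to green cw",(((pa-a+off)+np.pi)%(2*np.pi)-np.pi).round(3))
if __name__=="__main__":
    dots(*pickle.load(open(sys.argv[1],"rb")))
E
for i in 17 18 19; do python3 dots.py w$i.pkl;done
```

```text
yellow [326. 168.] [ 623.4 -241.7] r 45.4 to green cw 1.074
green [350. 195.] [ 624.5 -220.8] r 46.0 to green cw 1.085
red [358. 228.] [ 634.6 -202.7] r 46.4 to green cw 1.088
yellow [342. 182.] [ 623.4 -241.4] r 45.5 to green cw 1.082
green [371. 216.] [ 624.4 -220.6] r 46.1 to green cw 1.091
red [381. 257.] [ 634.6 -202.4] r 46.7 to green cw 1.096
yellow [260. 164.] [ 623.6 -242.3] r 45.3 to green cw 0.261
green [308. 166.] [ 624.8 -221.5] r 45.5 to green cw 0.275
red [350. 188.] [ 634.9 -203.3] r 45.8 to green cw 0.285
```

```bash
python3 -m pendant '-1 0 0 0 0 0.12 0;-1 0 0 0 0 0.1 0;-1 0 0 0 0 0.055 0;-1 0 0 0 0 0 0;-1 0 0 0 0 0 0' 60
python3 - <<'E'
from h import *
from bench import *
import dots
s=sense();go(s,[668.4,-234.6,47],1.274);print(s["ft_torque"])
c=camera("wrist");pickle.dump((s,c),open("w20.pkl","wb"))
cv2.imwrite("pics/w20.png",np.clip(c["pixels"][:,:,::-1]*1.6,0,255).astype(np.uint8))
dots.dots(s,c)
E
```

```text
t: 30.4
eef_pos: [668.5, -235.2, 47.0]
tcp_rot: [-0.699, 0.104, -0.103, 0.699]
force: [-5.6, 3.4, 8.3]
width: 12.5
shift cm [-0.03 -0.    0.06] dist mm 0.6
turn [ 0.     0.003 -0.001] then-shift-in-new-frame [-0.03 -0.    0.06]
now [ 668.5 -235.2   47. ] jaw yaw 1.277 tooly [-0.001  0.    -1.   ] w 12.5 t 30.4 F [-5.6  3.4  8.3] q6 -1.8
[1.16776912 2.08061234 0.04282711]
yellow [232. 174.] [ 623.6 -242.6] r 45.4 to green cw -0.02
green [279. 162.] [ 624.7 -221.9] r 45.4 to green cw -0.008
red [326. 172.] [ 634.9 -203.6] r 45.7 to green cw 0.005
```

View pics/w20.png

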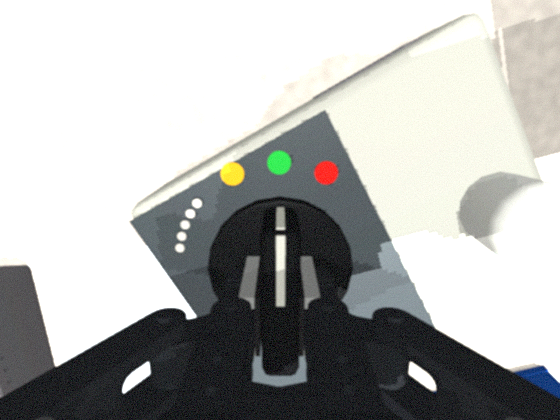

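The pointer (280) is on the green dot (279,162). I'll let it rise under the grip, then open and lift.

```bash
python3 -m pendant '-1 0 -0.3 0 0 0 0;-1 0 -0.3 0 0 0 0;-0.5 0 0 0 0 0 0;-0.2 0 0 0 0 0 0;-0.2 0 0 0 0 0 0'; python3 -m pendant '-0.2 0 -1 0 0 0 0;-0.2 0 -3 0 0 0 0;-0.2 0 -5 0 0 0 0;-0.2 0 -5 0 0 0 0;-0.2 0 -3 0 0 0 0';python3 -m pendant '-0.2 0 0 0 0 0 0;-0.2 0 0 0 0 0 0'
python3 - <<'E'
from h import *
from bench import *
import knob
s=sense();go(s)
c=camera("wrist");pickle.dump((s,c),open("w21.pkl","wb"))
cv2.imwrite("pics/w21.png",np.clip(c["pixels"][:,:,::-1]*1.6,0,255).astype(np.uint8))
knob.kn(s,c,np.array([668.3,-234.7]))
E
```

```text
t: 31.08
eef_pos: [669.4, -235.6, 51.4]
tcp_rot: [0.699, -0.104, 0.104, -0.699]
force: [0.2, -0.4, 0.4]
width: 34.1
t: 31.7
eef_pos: [670.2, -235.9, 225.7]
tcp_rot: [0.7, -0.102, 0.105, -0.699]
force: [0.7, 0.1, -0.3]
width: 34.3
t: 31.95
eef_pos: [669.0, -235.3, 221.3]
tcp_rot: [-0.699, 0.104, -0.104, 0.7]
force: [0.4, -0.4, -0.7]
width: 34.3
now [ 669.  -235.3  221.3] jaw yaw 1.277 tooly [-0.  0. -1.] w 34.3 t 31.95 F [ 0.4 -0.4 -0.7] q6 -1.8
disc ((666.0145263671875, -207.8560791015625), 57.837989807128906) 2962 79.32178750672173
bar Z 111.12585317822305 1233
bar ((667.7072143554688, -234.2755889892578), (13.392046928405762, 57.71915817260742), 73.43683624267578)
white 137 [ 654.25619987 -230.22212228] pointer angle 2.8541584791802515
yellow 112 [ 623.6 -242.3] r 45.4 ang -2.973 cw from pointer 5.827
green 107 [ 624.5 -221.8] r 45.7 ang 2.856 cw from pointer 6.281
red 113 [ 634.5 -203.7] r 45.9 ang 2.398 cw from pointer 0.456
```

View pics/w21.png

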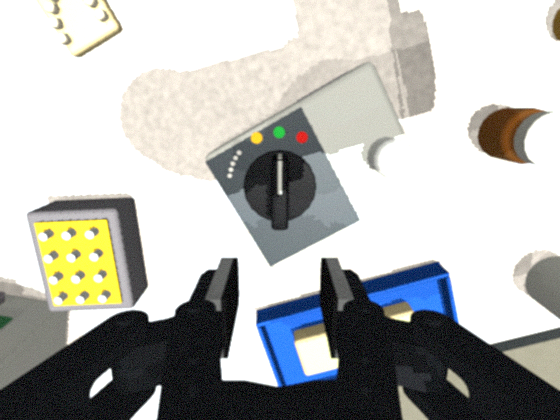

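The knob is back out (bar top 111 mm as at the start), and the pointer is 0.002 rad off green. Final overall check against the first images.

Run:
```python
from h import *
from bench import *
for n in ("side","top"):
    c=camera(n); pickle.dump((sense(),c),open(n+"9.pkl","wb"))
    cv2.imwrite(f"pics/{n}9.png",np.clip(c["pixels"][:,:,::-1]*1.4,0,255).astype(np.uint8))
```

```text
(no output)
```

View pics/side9.png

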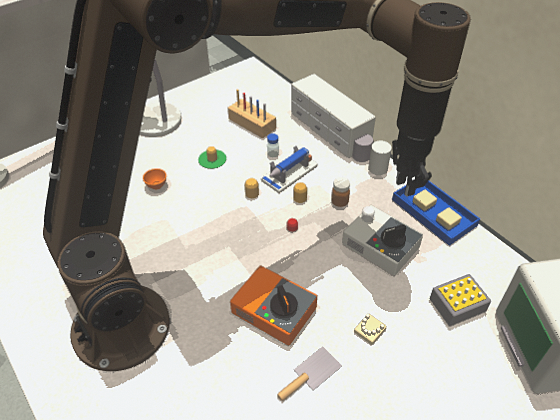

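View pics/top9.png

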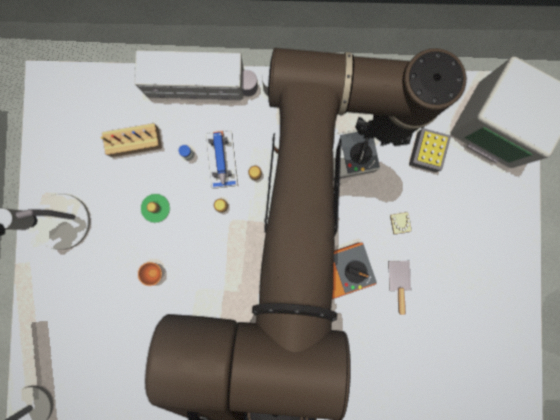

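The side view shows the stand upright on the mat at (211,155), the handpiece in the cradle at (290,163), and the wax pot, jar, vial, deck pot, bowl, cast and spatula where they started. Handing in.

```bash
python3 -c "
from bench import *
print(sense()['t'],sense()['force'].round(1)); print(sign_off())"
```

```text
32.1 [-0.5  0.3  0.6]
the job is handed in; nothing more can be done
None
```

The job was done in the order asked and handed in at 32.1 s of the 72 s allowed, with the gripper clear of everything.

- **Bur stand:** it stands upright on the green mat, close to its centre, as the wrist and side views show.
- **Handpiece:** it lies flat in both forks with its nose at the blue stripe. The nose tip measured 79.8 mm from the seat (80 is exact), 0.25 mm off to the side, with the top at its seated height.
- **Selector:** it was pressed about 7 mm, turned past yellow and let go. The last check had the pointer 0.002 rad from the green dot. The grip bar is back at its starting height, and the knob never reached red.
- **Bystanders:** by eye they stand where they started in the final side view. I did not measure them. The arm hid some of them in the final top view.

Some things did not go cleanly:

- **Fingertips:** they sit about 35 mm behind the reported TCP. Because of that, both grips on the stand were on its chamfer, and after the first I set it back on the cradle plate and regripped. The first grip on the handpiece closed above it without moving it. I then lowered the later grips to allow for the offset.
- **Bench contact:** while gripping the handpiece the wrist read about 18 N upward, probably the fingertips touching the bench. Other contacts I read were about 11 N or less.

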